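# Lock filter housings in the bayonet nests and spot-weld each under the horn

## Task

Lock every filter housing on the table into the nest of its size on the welding fixture: lugs into the slots, push down against the spring and give it a quarter-turn clockwise to the stop. Then weld them one by one as the welder's program runs, from the largest to the smallest: move the plate by its knob until the housing's middle is exactly under the horn's tip, leave it there and press the start button all the way down for a moment. Finally pull the plate back against its stop at the loading end with the housings still locked in it to cool, and do not bump the horn or shift the blue bin, wrench and steel block.

Things in the scene. Friction and masses are not known exactly. Their poses are not given: they have to be found in the camera images.
- horn: steel horn and press head, fixed, on a column at the robot's right: over the tip a blade 62 x 30 mm from 40 mm up, a 76 mm ring from 277 mm up and the head housing (120 mm wide) from 322 mm up. Origin at the tip
- horn_tip (a point): lower end of the press's horn: a 14 mm round steel tip that points straight down, 170 mm above the table. It does not move
- plate_knob (a point): black upright hand knob, 22 mm diameter, on a tongue at the left edge of the cross-slide plate; reaches from 70 mm (top of plate and tongue) to 125 mm above the table; this point is on its axis, 105 mm up. Axes are the plate's, as are the slides': y towards the knob, away from the press column; x across, away from the robot. The machine stands up to 0.1 rad askew
- plate_mid (a point): middle of the aluminium plate's top, 70 mm above the table, axes as the knob's. Plate 230 mm (x) by 210 mm (y), with three bayonet nests; it slides level in x and y without turning, against about 6 N of friction each way; moved by the knob, it stays where it is left
- slide_in (a joint): travel of the plate towards the press column (plate's -y), m: 0 is against the stop at the loading end, farthest from the horn; 0.35 the inner end
- slide_across (a joint): travel of the plate along its x (away from the robot), m: -0.065 to 0.065
- pad_large (a joint): spring pad in the large nest, m: 0 up, its top 11 mm above the plate; grows as it is pressed. All nests have one: 5 N at first, 9 N at 8 mm. It holds an unlocked housing up, underside 11 mm above the plate, flange 8 mm off the ring. Push down 8 mm until the flange meets the ring, turn, let go: the spring lifts it 2 mm (underside 5 mm above the plate), lugs against the ledge
- pad_medium (a joint): spring pad in the medium nest, as in the large one
- pad_small (a joint): spring pad in the small nest, as in the large one
- start (a joint): travel of the start button, m: 0 up, 0.006 fully down
- start_top (a point): centre of the top of the black start button, 32 mm diameter, on a grey box 85 mm square and 42 mm high; 65 mm above the table; goes straight down 6 mm against up to 6 N and springs back
- blue_bin: blue open bin, 100 x 150 x 75 mm, bystander; origin under its centre
- nut_wrench: steel wrench, 190 mm long, lying on the table, bystander
- gauge_block: steel block 60 x 90 x 30 mm, bystander; origin under its centre
- large_mid (a point): large filter housing, black plastic, upright, 82 mm high; this point: on its axis, 41 mm up. Spigot 72 mm diameter, 28 mm high, with two lugs (+x and -x of the housing, 7 mm out, 14 mm wide, 6 to 13 mm up); flange 92 mm diameter, 28 to 34 mm up; neck to 78 mm with two flats 52 mm apart along y to grip (58 mm up), 68 mm long along x; 50 mm round weld face on top. None: absent or held
- nest_large (a point): bayonet nest for the large housing: ring 104 mm diameter, 31 mm high; this point: on its axis at the plate's top, axes the plate's. Bore 75.6 mm; two lug slots 19 mm wide along +x and -x. Lugs in, push down, turn clockwise from above: lugs pass under the ring's 13 mm ledge to a stop at 83 degrees (black dots show where the lugs end). It cannot turn the other way
- medium_mid (a point): medium filter housing, black plastic, upright, 82 mm high; this point: on its axis, 41 mm up. Spigot 62 mm diameter, 28 mm high, with two lugs (+x and -x of the housing, 7 mm out, 14 mm wide, 6 to 13 mm up); flange 82 mm diameter, 28 to 34 mm up; neck to 78 mm with two flats 42 mm apart along y to grip (58 mm up), 55 mm long along x; 40 mm round weld face on top. None: absent or held
- nest_medium (a point): bayonet nest for the medium housing: ring 94 mm diameter, 31 mm high; this point: on its axis at the plate's top, axes the plate's. Bore 65.6 mm; two lug slots 19 mm wide along +x and -x. Lugs in, push down, turn clockwise from above: lugs pass under the ring's 13 mm ledge to a stop at 83 degrees (black dots show where the lugs end). It cannot turn the other way
- small_mid (a point): small filter housing, black plastic, upright, 82 mm high; this point: on its axis, 41 mm up. Spigot 52 mm diameter, 28 mm high, with two lugs (+x and -x of the housing, 7 mm out, 14 mm wide, 6 to 13 mm up); flange 72 mm diameter, 28 to 34 mm up; neck to 78 mm with two flats 32 mm apart along y to grip (58 mm up), 42 mm long along x; 30 mm round weld face on top. None: absent or held
- nest_small (a point): bayonet nest for the small housing: ring 84 mm diameter, 31 mm high; this point: on its axis at the plate's top, axes the plate's. Bore 55.6 mm; two lug slots 19 mm wide along +x and -x. Lugs in, push down, turn clockwise from above: lugs pass under the ring's 13 mm ledge to a stop at 83 degrees (black dots show where the lugs end). It cannot turn the other way
Mind the look-alikes: they are no part of the job. What is shaped like the part that bears large_mid but white is not meant.

How it is judged:
On the way, in this order (a step that is already met when the one before it is completed fails the run):
1. the large housing, locked in its nest, stands under the horn's tip (its middle within 4 mm) and the start button is pressed down (its top then lies 57 mm below the housing's mid-point, 51 mm when up) (z of large_mid in the frame of nest_large below 0.049 m and horizontal distance between large_mid and nest_large below 0.004 m and angle between the x axis of large_mid and the y axis of nest_large, either way round below 0.5 rad and horizontal distance between large_mid and horn_tip below 0.004 m and z of large_mid in the frame of start_top above 0.055 m), for 0.1 s.
2. the medium housing, locked in its nest, stands under the horn's tip (its middle within 4 mm) and the start button is pressed down (its top then lies 57 mm below the housing's mid-point, 51 mm when up) (z of medium_mid in the frame of nest_medium below 0.049 m and horizontal distance between medium_mid and nest_medium below 0.004 m and angle between the x axis of medium_mid and the y axis of nest_medium, either way round below 0.5 rad and horizontal distance between medium_mid and horn_tip below 0.004 m and z of medium_mid in the frame of start_top above 0.055 m), for 0.1 s.
3. the small housing, locked in its nest, stands under the horn's tip (its middle within 4 mm) and the start button is pressed down (its top then lies 57 mm below the housing's mid-point, 51 mm when up) (z of small_mid in the frame of nest_small below 0.049 m and horizontal distance between small_mid and nest_small below 0.004 m and angle between the x axis of small_mid and the y axis of nest_small, either way round below 0.5 rad and horizontal distance between small_mid and horn_tip below 0.004 m and z of small_mid in the frame of start_top above 0.055 m), for 0.1 s.
At the end, for the whole second after the job is handed in: every housing there is is locked in the nest of its size (underside less than 8 mm above the plate, turned at least 62 degrees from the slots), the plate is back within 12 mm of its stop at the loading end, and the start button is released (z of large_mid in the frame of nest_large below 0.049 m and horizontal distance between large_mid and nest_large below 0.004 m and angle between the x axis of large_mid and the y axis of nest_large, either way round below 0.5 rad and z of medium_mid in the frame of nest_medium below 0.049 m and horizontal distance between medium_mid and nest_medium below 0.004 m and angle between the x axis of medium_mid and the y axis of nest_medium, either way round below 0.5 rad and z of small_mid in the frame of nest_small below 0.049 m and horizontal distance between small_mid and nest_small below 0.004 m and angle between the x axis of small_mid and the y axis of nest_small, either way round below 0.5 rad and value of joint slide_in below 0.012 m and value of joint start below 0.002 m); the robot touches nothing.
It fails at once if the horn or press head is bumped with more than 10 N (contact force between horn and anything else above 10 N).
It fails at once if the blue bin is shifted by more than 30 mm (distance of blue_bin from where it was at the start of the episode above 0.03 m).
It fails at once if the nut wrench is shifted by more than 30 mm (distance of nut_wrench from where it was at the start of the episode above 0.03 m).
It fails at once if the gauge block is shifted by more than 30 mm (distance of gauge_block from where it was at the start of the episode above 0.03 m).
Of large, medium, small only 2 to 3 are there at a start; the rules pass over those that are not, and their reading is None.
At some moment in a run one of large, medium, small may be knocked a few centimetres aside while the robot is not near it.
Once in a run the grip may slacken for a moment while it holds something.
It also fails if it takes over 210 s, if anything falls off the work surface, if the arm or the gripper's body presses on something with over 40 N, if the wrist force passes 120 N, or if a joint passes its speed limit or range.

## Robot

A 6-joint arm with a two-finger parallel gripper is mounted at the origin on the work surface. World frame = base frame: x ahead of the robot, y to its left, z up, the work surface at z = 0. Lengths are in m, angles in rad, forces in N, time in s.
With the tool pointing down it reaches from about 0.375 to 0.9 m from the base axis. Payload 3.1 kg.
Tool frame: the origin (TCP) lies midway between the tips of the shut fingers; the grasp point (between the pads) lies 19 mm behind it (manip.hold_point_z is the distance from the TCP to the grasp point, in m); x points along the fingers, y is the direction in which the jaws open and shut, and the axes are right-handed (so a half turn about x gives the same grasp; the last joint's range is limited). The gripper opens to 85 mm and grips with 20 to 120 N. Pads are 22 mm wide; open, the fingers measure 114 mm over their backs; the gripper's body (76 mm by 85 mm) begins 54 mm behind the grasp point. The pads swing forward as they close: fully open they stand 13 mm farther back than shut.
Start: joints at [-1.377, 0.527, 1.433, -0, 1.181, -0.178], TCP at [0.228, -0.582, 0.231] pointing down, gripper open.
Joint ranges: [-3.08, 3.08], [-0.75, 2.2], [0.22, 2.44], [-1.43, 4.57], [0, 2.65], [-2.85, 2.85]. Speed limits (rad/s): [2.79, 2.79, 3.14, 3.14, 3.14, 3.14].

## Interface

Orientations are given as a unit quaternion [x, y, z, w].
In Python, from station import manip, snapshot gives the robot as it stands.
- The arm moves only by the shell command python3 -m crank 'ROWS' [FORCE]. ROWS is JSON, a list of rows, each a list of 5 numbers: the finger opening in m, from 0 to 0.0854, then the shift along the tool's x, y, z in m, then the turn about the tool's x in rad. In form: [[grip, tx, ty, tz, yaw], ...]. A call has 1 to 5 rows; each row shifts and turns the commanded pose from where the row before left it, along the tool's axes as they then stand; what a row does not reach is not made up. A row lasts 1/10 s, in which the tool goes at most 50 mm and 8.59 degrees, less where a joint would pass 70% of its speed; a pose out of reach is approached as far as the arm can. A call is refused whole if a number of a shift passes 0.05 or a number of a turn 0.15, either way. A call with a gripper value outside its range is refused whole. The fingers move at their own pace and stop on an object; FORCE is the grip in N (left out, the last holds). Time passes only in rows, so rows that do not move let the fingers close. It gives the time, the measured TCP pose, the force and the opening at its end, in the units of the state.
- manip.sense(): the state, without advancing time (a new reading comes with each control period).
- snapshot(name): name is "side" or "top"; returns a dict with "image" (384x512x3 uint8, blue, green, red), "range_z" (384x512 float32, m along the optical axis (not along the pixel's ray), 0 where there is no reading), "vertical_fov" (degrees; the focal length in pixels is half the picture's height over the tangent of half this angle, whatever the lens; pixels are square), "cx", "cy" (the principal point, pixels), "distortion" ([k1, k2, p1, p2, k3] as OpenCV has them; the pictures are not rectified), "extrinsics" (4x4, takes a point from world to camera coordinates). Camera axes: x right, y up, looking along -z (the intrinsics and any distortion apply to the point x, -y, -z); pixel columns grow to the right and rows downward; lengths in m; the calibration is good to about 2 mm. A picture is of the moment at which its call begins.
- manip.sign_off(): hands the job in, once; it reports no verdict.
The state is a dict: "t": time; "q": joint angles; "qd": joint speeds; "tau": joint torques, N m; "tcp_pos": TCP position; "tool_rot": TCP orientation; "force": force on the tool from outside, world axes, zero at the start; "ft_torque": the same for the moment, N m; "finger_gap": opening from 0.0 (shut) to 1.0 (fully open).
Only numpy, scipy, OpenCV 4.12 (cv2) and the standard library are available. Lean on these libraries where they do the work, as an engineer would, in place of code of your own. Each camera call takes 0.05 s, during which the arm holds its last target.

## Working session

There is one attempt and no reset: what is moved stays moved. The work goes in short steps, Python scripts to look and compute and a shell command to move; the robot and the scene stay as the last step left them, time stands still between calls to the robot, and variables do not carry over. Pictures are saved under pics/ and viewed, and the job is handed in when it is done.

```bash
ls; mkdir -p pics; cat > h.py <<'E'
import numpy as np, cv2
from station import manip, snapshot
def K(s):
    h,w=s['image'].shape[:2]; f=h/2/np.tan(np.radians(s['vertical_fov'])/2)
    return np.array([[f,0,s['cx']],[0,f,s['cy']],[0,0,1.]]), np.array(s['distortion'],float)
def rays(s,uv):
    k,d=K(s); p=cv2.undistortPoints(np.array(uv,float).reshape(-1,1,2),k,d).reshape(-1,2)
    T=np.array(s['extrinsics']); R=T[:3,:3]; o=-R.T@T[:3,3]
    D=np.c_[p[:,0],-p[:,1],-np.ones(len(p))]@R
    return o,D
def onz(s,uv,z):
    o,D=rays(s,uv); return o+D*((z-o[2])/D[:,2])[:,None]
def proj(s,P):
    k,d=K(s); T=np.array(s['extrinsics']); P=np.array(P,float).reshape(-1,3)
    c=P@T[:3,:3].T+T[:3,3]; c=c*[1,-1,-1]
    return cv2.projectPoints(c.reshape(-1,1,3),np.zeros(3),np.zeros(3),k,d)[0].reshape(-1,2)
def cloud(s):
    h,w=s['range_z'].shape; v,u=np.mgrid[:h,:w]
    o,D=rays(s,np.c_[u.ravel(),v.ravel()]); P=o+D*s['range_z'].ravel()[:,None]
    P[s['range_z'].ravel()==0]=np.nan
    return P.reshape(h,w,3)
def tool():
    from scipy.spatial.transform import Rotation as Ro
    m=manip.sense(); R=Ro.from_quat(m['tool_rot']).as_matrix(); return m,R
E
python3 - <<'E'
from h import *
for n in('top','side'):
    s=snapshot(n); cv2.imwrite(f'pics/{n}0.png',s['image']); T=np.array(s['extrinsics']); print(n,s['vertical_fov'],s['distortion'],-T[:3,:3].T@T[:3,3])
m,R=tool(); print(m,R, manip.hold_point_z)
E
```

```text
pics
top 42.73048925289088 [-0.15900599  0.          0.          0.          0.        ] [0.35345054 0.10050905 1.48990402]
side 56.79359615275929 [-0.09510247  0.          0.          0.          0.        ] [-0.24650737  0.9202003   0.76127331]
{'t': 0.1, 'q': array([-1.37649410e+00,  5.28410976e-01,  1.43376049e+00,  1.08539356e-05,
        1.18141372e+00, -1.78503187e-01]), 'qd': array([ 0.00060408, -0.00239269, -0.00142039, -0.00128491, -0.00065939,
        0.00020776]), 'tau': array([-4.30803766e-04, -4.43304849e+01, -1.78586447e+01, -2.39174879e-04,
        3.92895468e-03, -1.14466721e-05]), 'tcp_pos': array([ 0.22754626, -0.58141876,  0.23041262]), 'tool_rot': array([-0.69485566, -0.13174762,  0.6948597 , -0.13033868]), 'force': array([-0.18271169, -0.37026845,  0.44336389]), 'ft_torque': array([0.00816402, 0.03887745, 0.06392655]), 'finger_gap': 1.0052669537372532} [[-3.74868194e-04  3.64225357e-01 -9.31310769e-01]
 [ 1.95697024e-03 -9.31308784e-01 -3.64225368e-01]
 [-9.99998015e-01 -1.95908397e-03 -3.63660144e-04]] 0.0187
```

View pics/top0.png

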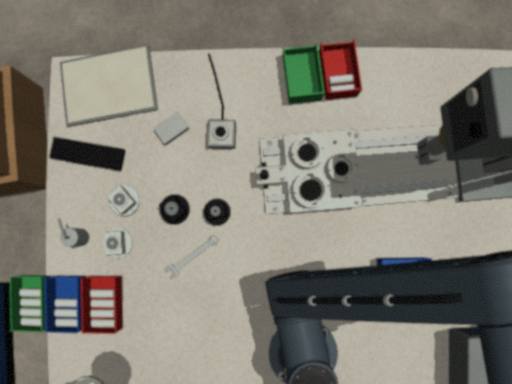

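View pics/side0.png

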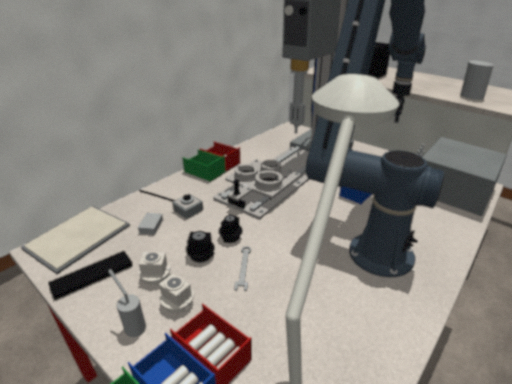

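```bash
python3 - <<'E'
from h import *
s=snapshot('top'); C=cloud(s); im=s['image']
cv2.imwrite('pics/t1.png',cv2.resize(im[90:260,95:265],None,fx=3.5,fy=3.5,interpolation=2))
cv2.imwrite('pics/t2.png',cv2.resize(im[110:225,240:460],None,fx=3.6,fy=3.6,interpolation=2))
for u,v in [(174,209),(217,211),(123,199),(118,243),(307,151),(311,189),(341,168),(263,174),(220,132),(425,150),(190,258),(171,127),(405,262)]:
    print((u,v),C[v,u].round(4))
E
```

```text
(174, 209) [0.4364 0.367  0.0849]
(217, 211) [0.4287 0.2427 0.0823]
(123, 199) [0.4686 0.5192 0.0804]
(118, 243) [0.3403 0.5336 0.0828]
(307, 151) [ 0.5982 -0.0205  0.0824]
(311, 189) [ 0.4875 -0.0295  0.0787]
(341, 168) [ 0.5461 -0.1173  0.0877]
(263, 174) [0.5279 0.1082 0.124 ]
(220, 132) [0.6637 0.2336 0.0625]
(425, 150) [ 0.5635 -0.3059  0.2755]
(190, 258) [0.2916 0.3345 0.0044]
(171, 127) [0.6899 0.3864 0.031 ]
(405, 262) [ 0.2997 -0.1577  0.5761]
```

View pics/t1.png

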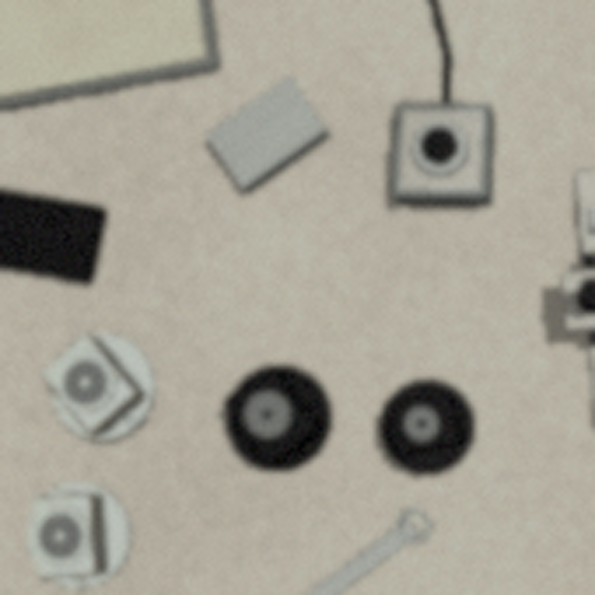

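View pics/t2.png

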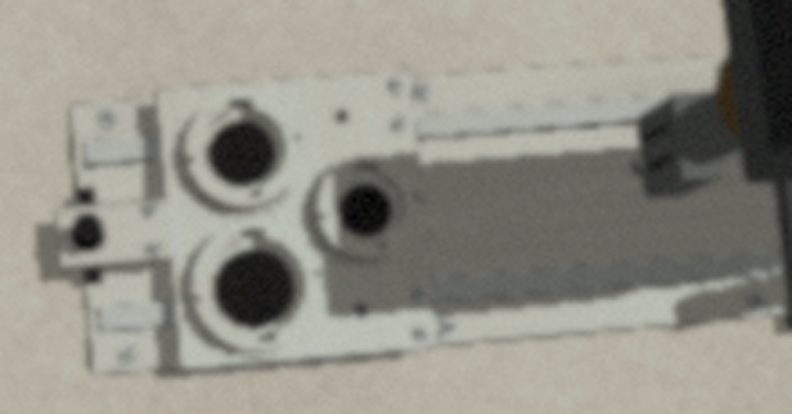

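```bash
python3 - <<'E'
from h import *
st=snapshot('top'); ss=snapshot('side')
im=st['image']
c=im[180:240,145:245].astype(float)
c=np.clip(c*4,0,255).astype(np.uint8)
a=cv2.resize(c,None,fx=7.5,fy=7.5,interpolation=2)
cv2.imwrite('pics/t3.png',a)
c=np.clip(ss['image'][205:270,180:250].astype(float)*4,0,255).astype(np.uint8)
cv2.imwrite('pics/s3.png',cv2.resize(c,None,fx=8.5,fy=8.5,interpolation=2))
# flange contours in top
g=im.max(2); m=(g<60).astype(np.uint8)
cs,_=cv2.findContours(m,cv2.RETR_EXTERNAL,cv2.CHAIN_APPROX_NONE)
for c in cs:
    if cv2.contourArea(c)>80:
        (x,y),r=cv2.minEnclosingCircle(c); b=cv2.boundingRect(c); print(b,round(x,1),round(y,1),round(r,1),cv2.contourArea(c), onz(st,[[x,y],[x+r,y]],.034).round(4).tolist())
E
```

```text
(292, 366, 43, 18) 313.0 381.0 21.1 522.0 [[-0.079, -0.0284, 0.034], [-0.081, -0.0912, 0.034]]
(0, 283, 15, 101) 7.0 333.0 50.5 1078.5 [[0.0603, 0.9159, 0.034], [0.0658, 0.745, 0.034]]
(48, 279, 28, 52) 61.5 304.5 28.4 205.0 [[0.1536, 0.7298, 0.034], [0.1546, 0.6386, 0.034]]
(12, 278, 28, 52) 26.0 303.5 28.6 287.5 [[0.1546, 0.8476, 0.034], [0.1563, 0.7522, 0.034]]
(266, 251, 246, 133) 394.7 316.5 133.5 15576.0 [[0.1063, -0.276, 0.034], [0.0838, -0.706, 0.034]]
(204, 200, 26, 25) 216.4 211.8 12.6 464.5 [[0.429, 0.2495, 0.034], [0.4283, 0.2118, 0.034]]
(160, 195, 29, 29) 173.8 209.0 14.4 594.5 [[0.4395, 0.3773, 0.034], [0.4387, 0.3339, 0.034]]
(301, 180, 20, 20) 310.5 189.5 10.1 292.0 [[0.4903, -0.0321, 0.034], [0.4898, -0.0624, 0.034]]
(494, 174, 18, 9) 502.5 178.0 9.4 87.5 [[0.5162, -0.6341, 0.034], [0.5158, -0.666, 0.034]]
(335, 162, 14, 14) 341.0 168.0 7.1 132.5 [[0.5534, -0.1256, 0.034], [0.5531, -0.147, 0.034]]
(0, 151, 45, 45) 21.3 178.0 27.2 789.5 [[0.5444, 0.8651, 0.034], [0.542, 0.7729, 0.034]]
(0, 150, 8, 26) 2.5 162.5 12.7 117.5 [[0.5957, 0.9326, 0.034], [0.5942, 0.8877, 0.034]]
(299, 144, 17, 17) 307.0 151.8 8.3 193.0 [[0.6044, -0.0246, 0.034], [0.604, -0.0497, 0.034]]
(51, 138, 74, 32) 87.5 153.8 36.6 1384.5 [[0.6138, 0.6471, 0.034], [0.6104, 0.5307, 0.034]]
(289, 95, 34, 8) 305.5 98.5 16.9 140.0 [[0.7689, -0.0248, 0.034], [0.7683, -0.0763, 0.034]]
(419, 71, 93, 130) 474.0 135.5 66.0 4803.5 [[0.65, -0.5479, 0.034], [0.6511, -0.7757, 0.034]]
(12, 71, 33, 66) 27.5 102.5 34.7 1169.0 [[0.7865, 0.8542, 0.034], [0.7803, 0.7355, 0.034]]
(319, 51, 39, 48) 337.0 73.0 28.4 117.0 [[0.8489, -0.1245, 0.034], [0.8485, -0.2129, 0.034]]
(286, 47, 35, 44) 303.7 70.4 25.5 113.5 [[0.8584, -0.0219, 0.034], [0.8576, -0.1007, 0.034]]
(325, 44, 34, 42) 341.5 66.0 25.2 98.0 [[0.8714, -0.1394, 0.034], [0.8712, -0.218, 0.034]]
```

View pics/t3.png

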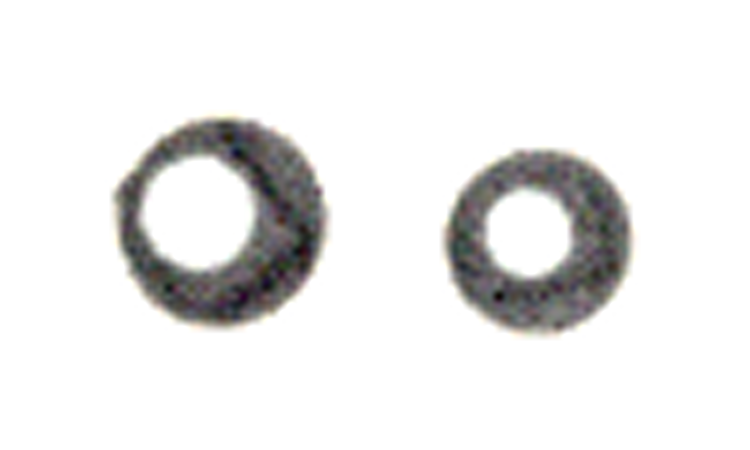

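View pics/s3.png

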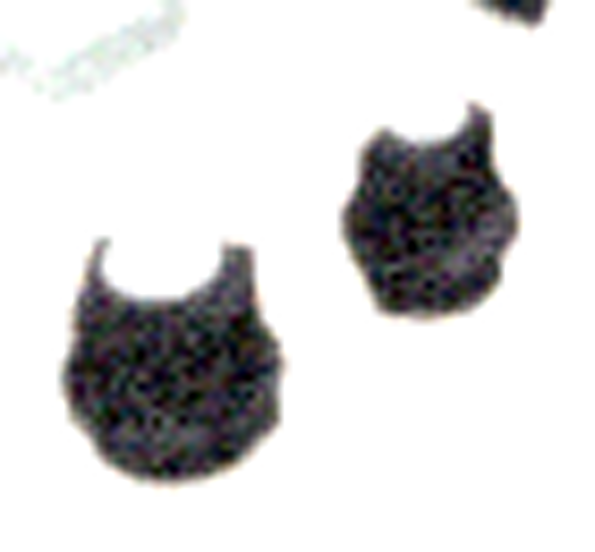

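```bash
python3 - <<'E'
from h import *
for n in('top','side'):
  s=snapshot(n); 
  if n=='top':
    im=s['image']; F=8
    for (u,v,nm) in [(174,209,'L'),(217,211,'R')]:
        g=cv2.resize(im[v-25:v+25,u-25:u+25].max(2),None,fx=F,fy=F,interpolation=cv2.INTER_CUBIC)
        bg=np.median(g[:40]); dk=np.percentile(g[150:250,150:250],10); fc=np.percentile(g[150:250,120:250],97)
        t=(bg+dk)/2
        m=(g<t).astype(np.uint8); cs,_=cv2.findContours(m,0,cv2.CHAIN_APPROX_NONE); c=max(cs,key=cv2.contourArea)
        print(nm,bg,dk,fc)
        pts=(c.reshape(-1,2)+.5)/F-.5+[u-25,v-25]
        P=onz(s,pts,.031)[:,:2]
        e=cv2.fitEllipse(P.astype(np.float32).reshape(-1,1,2)*1000); print(' flange',e, cv2.contourArea((P*1000).astype(np.float32).reshape(-1,1,2)))
        a,b,cc=np.linalg.lstsq(np.c_[2*P,np.ones(len(P))],(P**2).sum(1),rcond=None)[0]; rr=np.hypot(*(P-[a,b]).T); print(' circ',a,b,np.median(rr), rr.min(),rr.max())
        hole=((g>(fc+dk)/2)&(cv2.drawContours(np.zeros_like(m),[c],-1,1,-1)>0)).astype(np.uint8)
        hole=cv2.erode(hole,None); cs,_=cv2.findContours(hole,0,1); 
        cs=[c2 for c2 in cs if cv2.pointPolygonTest(c,tuple(map(float,c2[0,0])),True)>15]; c2=max(cs,key=cv2.contourArea)
        P=onz(s,(c2.reshape(-1,2)+.5)/F-.5+[u-25,v-25],.082)[:,:2]*1000; print(' face',cv2.fitEllipse(P.astype(np.float32).reshape(-1,1,2)))
E
```

```text
L 182.0 29.0 115.0
 flange ((439.43621826171875, 377.5926818847656), (89.90695190429688, 92.04877471923828), 9.286261558532715) 6492.314438339323
 circ 0.43944173829443905 0.37759434440217654 0.045449260399692014 0.04408587539388393 0.04775994690741332Traceback (most recent call last):
  File "<stdin>", line 18, in <module>
ValueError: max() iterable argument is empty
```

```bash
python3 - <<'E'
from h import *
s=snapshot('top'); im=s['image']; F=8
for (u,v,nm) in [(174,209,'L'),(217,211,'R')]:
    g=cv2.resize(im[v-25:v+25,u-25:u+25].max(2),None,fx=F,fy=F,interpolation=cv2.INTER_CUBIC)
    m=(g<105).astype(np.uint8); cs,_=cv2.findContours(m,0,cv2.CHAIN_APPROX_NONE); c=max(cs,key=cv2.contourArea)
    P=onz(s,(c.reshape(-1,2)+.5)/F-.5+[u-25,v-25],.031)[:,:2]
    a,b,cc=np.linalg.lstsq(np.c_[2*P,np.ones(len(P))],(P**2).sum(1),rcond=None)[0]; rr=np.hypot(*(P-[a,b]).T); print(nm,' circ',a,b,np.median(rr), rr.min(),rr.max())
    ang=np.degrees(np.arctan2(*(P-[a,b]).T[::-1]))
    H=np.array([np.median(rr[(ang>=t)&(ang<t+12)]) for t in range(-180,180,12)])*1000
    print(H.round(1))
    for th in (55,70,85):
      h=(g>th).astype(np.uint8); n,l,stt,cen=cv2.connectedComponentsWithStats(h)
      for i in range(1,n):
        if 1500<stt[i,4]<30000: 
            cc=onz(s,[(cen[i]+.5)/F-.5+[u-25,v-25]],.082)[0]; print(th,stt[i],'diam mm',2*np.sqrt(stt[i,4]/np.pi)/F*2.89,cc.round(4))
C=cloud(s)
for c,r in(((.4394,.3776),.046),((.429,.25),.04)):
    for dz in((.06,.1),(.02,.045)):
        k=(np.hypot(C[...,0]-c[0],C[...,1]-c[1])<.07)&(C[...,2]>dz[0])&(C[...,2]<dz[1])
        P=C[k][:,:2]*1000; 
        if len(P)>5: print(len(P),P.mean(0),cv2.minAreaRect(P.astype(np.float32)))
E
```

```text
L  circ 0.43944076128145854 0.37761062647274457 0.04540583128491949 0.0441905287527979 0.0477447571863071
[44.9 45.3 45.  45.2 45.6 45.5 45.9 45.6 45.8 45.8 46.  45.7 45.3 45.4
 44.9 44.9 44.8 44.7 44.6 44.4 46.7 47.  45.9 45.4 44.9 45.5 45.5 45.7
 45.4 44.6]
55 [  122   138   116   116 10419] diam mm 41.60791313569613 [0.4398 0.3763 0.082 ]
70 [ 125  141  110  110 9176] diam mm 39.04717488150582 [0.4398 0.3763 0.082 ]
85 [ 130  145  100  102 7597] diam mm 35.52908134103461 [0.4399 0.3763 0.082 ]
R  circ 0.42912582235398067 0.25008272857474034 0.04037021079248525 0.039122229453141255 0.041861884087731845
[39.5 39.5 39.7 39.9 40.  40.3 40.8 40.6 41.1 40.9 40.9 40.9 40.5 40.4
 40.3 39.9 39.9 39.6 39.3 39.8 39.6 40.8 41.1 41.  41.1 41.5 41.3 40.2
 40.4 39.6]
55 [ 144  155   88   91 6226] diam mm 32.163808910854335 [0.4299 0.2486 0.082 ]
70 [ 147  159   81   84 5273] diam mm 29.60000611284375 [0.4299 0.2486 0.082 ]
85 [ 151  163   75   75 4282] diam mm 26.67388328695098 [0.43   0.2486 0.082 ]
432 [438.95929555 374.13136748] ((439.67047119140625, 376.74127197265625), (70.75953674316406, 52.21930694580078), 37.117706298828125)
277 [438.10481671 365.92478518] ((439.33770751953125, 374.051513671875), (87.43809509277344, 91.52518463134766), 72.27185821533203)
287 [429.55207928 247.15948506] ((430.0255126953125, 247.98143005371094), (42.18660354614258, 56.90699768066406), 11.267095565795898)
295 [428.41174661 244.30710268] ((430.0235290527344, 247.76683044433594), (78.3543472290039, 80.74884796142578), 89.36251831054688)
```

```bash
python3 - <<'E'
from h import *
s=snapshot('top'); im=s['image']; F=8
def disc(u,v,z,th,w=16,inv=False):
    g=cv2.resize(im[v-w:v+w,u-w:u+w].max(2),None,fx=F,fy=F,interpolation=cv2.INTER_CUBIC)
    m=((g<th) ^ inv).astype(np.uint8); n,l,st,ce=cv2.connectedComponentsWithStats(m)
    i=l[w*F,w*F]; 
    p=(ce[i]+.5)/F-.5+[u-w,v-w]
    return p.round(2),onz(s,[p],z)[0].round(4),round(2*np.sqrt(st[i,4]/np.pi)/F*2.89,1)
for th in (50,70,90):
  print('large',disc(311,189,.081,th)); print('med',disc(307,152,.081,th)); print('small',disc(341,168,.081,th,12)); print('knob',disc(264,175,.125,th,10)); print('btn',disc(220,132,.065,th,10))
# plate points by height
C=cloud(s)
k=(abs(C[...,2]-.070)<.006)&(C[...,1]>-.25)&(C[...,1]<.2)&(C[...,0]>.35)&(C[...,0]<.72)
m=(k*255).astype(np.uint8); cv2.imwrite('pics/plate.png',cv2.resize(m[110:225,240:460],None,fx=3.6,fy=3.6))
P=C[k]; print(len(P)); print(cv2.minAreaRect((P[:,:2]*1000).astype(np.float32)))
m2,R=tool(); print(R@[1,0,0])
E
```

```text
large (array([310.49, 189.57]), array([ 0.4857, -0.0278,  0.081 ]), np.float64(56.8))
med (array([306.99, 152.08]), array([ 0.5953, -0.0206,  0.081 ]), np.float64(46.0))
small (array([341.14, 168.02]), array([ 0.5469, -0.1187,  0.081 ]), np.float64(38.5))
knob (array([263.62, 174.52]), array([0.5263, 0.1065, 0.125 ]), np.float64(21.0))
btn (array([220.01, 131.19]), array([0.6656, 0.2333, 0.065 ]), np.float64(22.8))
large (array([310.59, 189.53]), array([ 0.4858, -0.0281,  0.081 ]), np.float64(60.1))
med (array([307.07, 151.99]), array([ 0.5955, -0.0208,  0.081 ]), np.float64(49.4))
small (array([341.18, 168.01]), array([ 0.547 , -0.1188,  0.081 ]), np.float64(42.3))
knob (array([263.55, 174.5 ]), array([0.5263, 0.1066, 0.125 ]), np.float64(23.9))
btn (array([220.01, 131.18]), array([0.6656, 0.2333, 0.065 ]), np.float64(25.4))
large (array([310.79, 189.45]), array([ 0.486 , -0.0287,  0.081 ]), np.float64(63.2))
med (array([307.24, 151.87]), array([ 0.5959, -0.0213,  0.081 ]), np.float64(52.5))
small (array([341.52, 167.97]), array([ 0.5471, -0.1198,  0.081 ]), np.float64(47.2))
knob (array([263.44, 174.52]), array([0.5263, 0.107 , 0.125 ]), np.float64(26.7))
btn (array([219.98, 131.14]), array([0.6657, 0.2334, 0.065 ]), np.float64(27.7))
3424
((541.002685546875, -19.111297607421875), (231.115966796875, 299.5481872558594), 3.7388646602630615)
[-6.02568456e-05  3.14781887e-04 -9.99999949e-01]
```

View pics/plate.png

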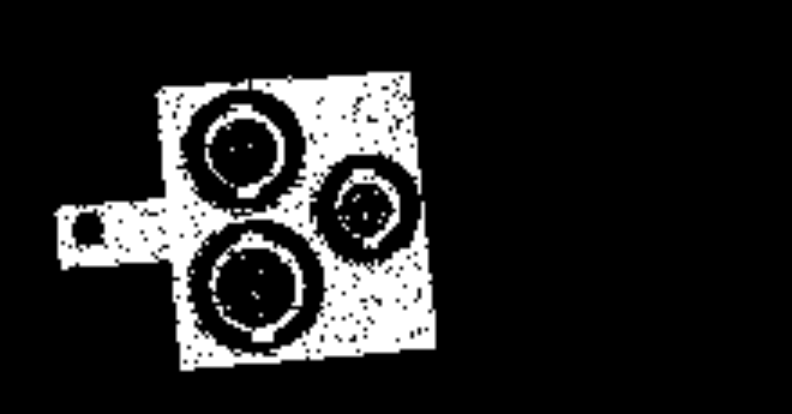

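```bash
python3 - <<'E'
from h import *
s=snapshot('side'); 
cv2.imwrite('pics/s4.png',cv2.resize(s['image'][40:150,260:350],None,fx=5.4,fy=5.4,interpolation=2))
s=snapshot('top'); 
cv2.imwrite('pics/t4.png',cv2.resize(np.clip(s['image'][120:180,400:470].astype(float)*1.6,0,255).astype(np.uint8),None,fx=8,fy=8,interpolation=2))
E
```

```text
(no output)
```

View pics/s4.png

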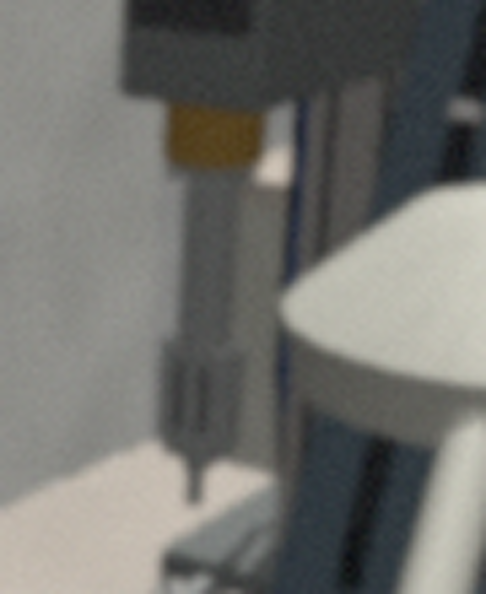

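View pics/t4.png

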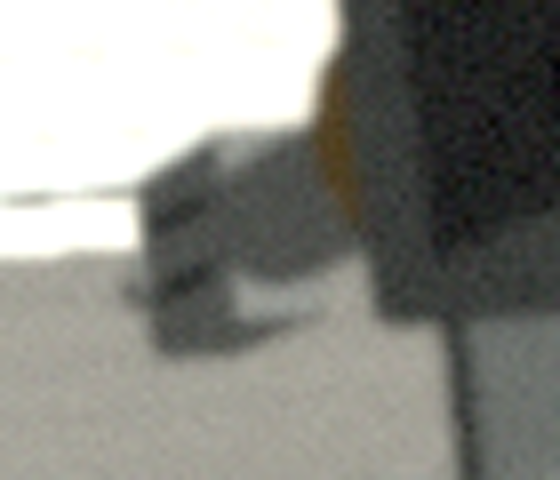

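```bash
python3 - <<'E'
from h import *
s=snapshot('side'); t=snapshot('top')
print('side',onz(s,[[295.33,132.74],[294.3,132.74],[295.3,131.7]],.170).round(4))
print('top left edge tip',onz(t,[[415.8,156.2]],.170).round(4), onz(t,[[415.8,156.2]],.19).round(4))
C=cloud(t)
k=(C[...,2]>.19)&(C[...,2]<.44)&(C[...,0]>.45)&(C[...,0]<.7)&(C[...,1]>-.42)&(C[...,1]<-.22)
P=C[k]; print(len(P)); print('blade top pts',P[:,:].min(0),P.max(0))
for z0 in np.arange(.2,.44,.03):
    q=P[(P[:,2]>=z0)&(P[:,2]<z0+.03)]
    if len(q): print(z0.round(2),len(q),q[:,:2].min(0).round(3),q[:,:2].max(0).round(3))
C2=cloud(s)
k=(C2[...,2]>.16)&(C2[...,2]<.7)&(C2[...,0]>.45)&(C2[...,0]<.72)&(C2[...,1]>-.42)&(C2[...,1]<-.22)
P=C2[k]
for z0 in list(np.arange(.16,.48,.02)):
    q=P[(P[:,2]>=z0)&(P[:,2]<z0+.02)]
    if len(q): print('s',z0.round(2),len(q),np.median(q[:,:2],0).round(4),q[:,:2].min(0).round(3),q[:,:2].max(0).round(3))
E
```

```text
side [[ 0.5665 -0.3173  0.17  ]
 [ 0.57   -0.3143  0.17  ]
 [ 0.5736 -0.3273  0.17  ]]
top left edge tip [[ 0.5647 -0.3141  0.17  ]] [[ 0.5615 -0.3078  0.19  ]]
624
blade top pts [ 0.53199237 -0.33394899  0.21718704] [ 0.59626529 -0.28334244  0.43880923]
0.2 28 [ 0.534 -0.33 ] [ 0.588 -0.299]
0.23 108 [ 0.532 -0.328] [ 0.594 -0.299]
0.26 111 [ 0.532 -0.331] [ 0.595 -0.301]
0.29 153 [ 0.533 -0.334] [ 0.596 -0.295]
0.32 81 [ 0.544 -0.324] [ 0.58  -0.295]
0.35 84 [ 0.544 -0.323] [ 0.582 -0.295]
0.38 52 [ 0.545 -0.316] [ 0.577 -0.296]
0.41 7 [ 0.539 -0.293] [ 0.563 -0.283]
s 0.16 4 [ 0.5625 -0.3132] [ 0.556 -0.315] [ 0.57 -0.31]
s 0.18 12 [ 0.5623 -0.3136] [ 0.557 -0.318] [ 0.568 -0.308]
s 0.2 25 [ 0.5576 -0.3051] [ 0.542 -0.328] [ 0.584 -0.3  ]
s 0.22 67 [ 0.5574 -0.3029] [ 0.531 -0.333] [ 0.594 -0.293]
s 0.24 70 [ 0.5539 -0.3021] [ 0.526 -0.329] [ 0.595 -0.293]
s 0.26 70 [ 0.5571 -0.302 ] [ 0.53 -0.33] [ 0.589 -0.297]
s 0.28 72 [ 0.5497 -0.3022] [ 0.53  -0.331] [ 0.592 -0.293]
s 0.3 62 [ 0.5498 -0.3023] [ 0.531 -0.33 ] [ 0.592 -0.289]
s 0.32 48 [ 0.5544 -0.3002] [ 0.54  -0.323] [ 0.586 -0.292]
s 0.34 48 [ 0.5507 -0.303 ] [ 0.54  -0.325] [ 0.573 -0.29 ]
s 0.36 46 [ 0.5546 -0.3014] [ 0.543 -0.322] [ 0.575 -0.293]
s 0.38 45 [ 0.5549 -0.3   ] [ 0.544 -0.327] [ 0.577 -0.294]
s 0.4 48 [ 0.5557 -0.3013] [ 0.544 -0.325] [ 0.581 -0.294]
s 0.42 57 [ 0.5532 -0.2988] [ 0.531 -0.344] [ 0.591 -0.279]
s 0.44 76 [ 0.5429 -0.2878] [ 0.526 -0.33 ] [ 0.591 -0.272]
s 0.46 94 [ 0.5453 -0.2847] [ 0.526 -0.324] [ 0.589 -0.271]
```

```bash
cat >> h.py <<'E'
def plan(x,y,z,ang=None):
    m,R=tool(); d=R.T@(np.array([x,y,z])-m['tcp_pos'])
    a=np.degrees(np.arctan2(R[1,1],R[0,1]))
    print('t',round(m['t'],2),'pos',m['tcp_pos'].round(4),'ang',a.round(2),'F',m['force'].round(1),'gap',round(m['finger_gap']*85.4,1),'q6',m['q'][5].round(2))
    print('shift tx,ty,tz',d.round(4), 'yaw(cw+)' , None if ang is None else np.radians((a-ang+180)%360-180).round(4))
E
python3 -c "
from h import *
plan(.42,-.10,.26)
plan(.4395,.377,.26)"
```

```text
t 0.6 pos [ 0.2276 -0.582   0.2313] ang -68.64 F [ 0.4  0.4 -0.8] gap 85.7 q6 -0.18
shift tx,ty,tz [-0.0287 -0.3789 -0.3547] yaw(cw+) None
t 0.6 pos [ 0.2276 -0.582   0.2313] ang -68.64 F [ 0.4  0.4 -0.8] gap 85.7 q6 -0.18
shift tx,ty,tz [-0.0286 -0.816  -0.5466] yaw(cw+) None
```

```bash
python3 -m crank '[[0.085,-0.03,0,0,0],[0.085,0,-0.035,-0.033,0],[0.085,0,-0.035,-0.033,0],[0.085,0,-0.035,-0.033,0],[0.085,0,-0.035,-0.033,0]]'
python3 -m crank '[[0.085,0,-0.035,-0.033,0],[0.085,0,-0.035,-0.033,0],[0.085,0,-0.035,-0.033,0],[0.085,0,-0.035,-0.033,0],[0.085,0,-0.035,-0.033,0]]'
python3 -m crank '[[0.085,0,-0.035,-0.033,0],[0.085,0,-0.035,-0.033,0],[0.085,0,-0.035,-0.02,0],[0.085,0,-0.045,-0.018,0],[0.085,0,-0.045,-0.018,0]]'
python3 -c "
from h import *
plan(.4395,.377,.26,127)"
```

```text
t: 1.1
tcp_pos: [0.3, -0.4019, 0.2615]
tool_rot: [0.695, 0.131, -0.695, 0.131]
force: [1.5, -0.2, 0.2]
finger_gap: 0.996
t: 1.6
tcp_pos: [0.39, -0.1788, 0.2617]
tool_rot: [0.695, 0.131, -0.695, 0.131]
force: [0.9, -0.2, -0.1]
finger_gap: 0.995
t: 2.1
tcp_pos: [0.4324, 0.0473, 0.2616]
tool_rot: [0.695, 0.131, -0.695, 0.131]
force: [0.5, -0.2, -0.7]
finger_gap: 0.995
t 2.1 pos [0.4324 0.0473 0.2616] ang -68.67 F [ 0.5 -0.2 -0.7] gap 84.9 q6 1.05
shift tx,ty,tz [ 0.0016 -0.3045 -0.1266] yaw(cw+) 2.8681
```

```bash
for i in 1; do python3 -m crank '[[0.085,0,-0.046,-0.019,0],[0.085,0,-0.046,-0.019,0],[0.085,0,-0.046,-0.019,0],[0.085,0,-0.046,-0.019,0],[0.085,0,-0.03,-0.012,0]]'
python3 -m crank '[[0.085,0,0,0,-0.149],[0.085,0,0,0,-0.149],[0.085,0,0,0,-0.149],[0.085,0,0,0,-0.149],[0.085,0,0,0,-0.149]]'
python3 -m crank '[[0.085,0,0,0,-0.149],[0.085,0,0,0,-0.149],[0.085,0,0,0,-0.149],[0.085,0,0,0,-0.149],[0.085,0,0,0,-0.149]]'
python3 -m crank '[[0.085,0,0,0,-0.149],[0.085,0,0,0,-0.149],[0.085,0,0,0,-0.149],[0.085,0,0,0,-0.149],[0.085,0,0,0,-0.149]]'
python3 -m crank '[[0.085,0,0,0,-0.149],[0.085,0,0,0,-0.149],[0.085,0,0,0,-0.149],[0.085,0,0,0,-0.149],[0.085,0,0,0,-0.149]]'
done | grep tcp
python3 - <<'E'
from h import *
s=snapshot('top'); cv2.imwrite('pics/t5.png',s['image'])
s=snapshot('side'); cv2.imwrite('pics/s5.png',s['image'])
plan(.4395,.377,.13,127)
E
```

```text
tcp_pos: [0.4359, 0.2802, 0.2616]
tcp_pos: [0.4361, 0.277, 0.2614]
tcp_pos: [0.4362, 0.2769, 0.2615]
tcp_pos: [0.4362, 0.2769, 0.2615]
tcp_pos: [0.4362, 0.2769, 0.2615]
t 4.7 pos [0.4362 0.2769 0.2615] ang 102.09 F [-0.3  0.   0. ] gap 85.2 q6 -1.43
shift tx,ty,tz [0.1315 0.0972 0.0242] yaw(cw+) -0.4348
```

View pics/t5.png

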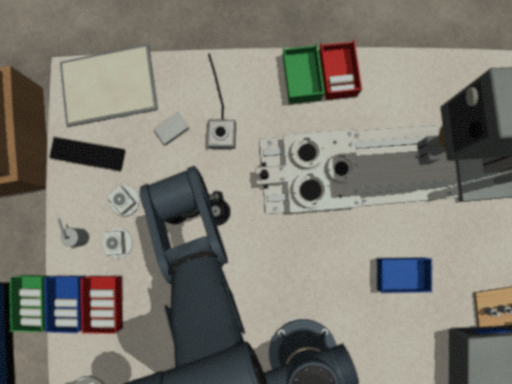

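View pics/s5.png

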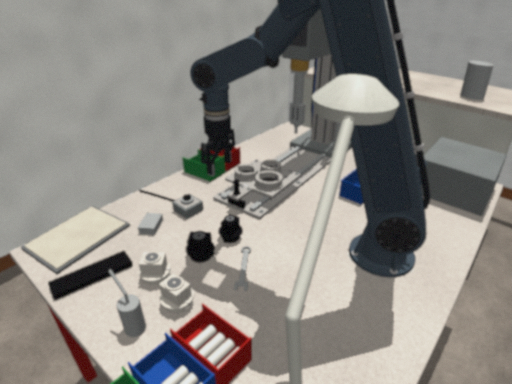

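```bash
python3 -m crank '[[0.085,0,0.047,0.012,0],[0.085,0,0.047,0.012,0],[0.085,0,0.003,0,-0.145],[0.085,0,0,0,-0.145],[0.085,0,0,0,-0.145]]' | grep tcp
python3 -c "
from h import *
plan(.4396,.377,.13,127)"
```

```text
tcp_pos: [0.439, 0.3774, 0.2611]
t 5.2 pos [0.439  0.3774 0.2611] ang 127.22 F [0.3 0.2 0.3] gap 84.9 q6 -1.7
shift tx,ty,tz [ 0.1311 -0.0007  0.0003] yaw(cw+) 0.0039
```

```bash
python3 -m crank '[[0.085,0.045,0,0,0],[0.085,0.045,0,0,0],[0.085,0.045,0,0,0],[0.085,0.03,0,0,0],[0.085,0,0,0,0]]' | grep -E 'tcp|force'
python3 - <<'E'
from h import *
s=snapshot('top'); cv2.imwrite('pics/t6.png',cv2.resize(s['image'][150:270,100:260],None,fx=4,fy=4))
s=snapshot('side'); cv2.imwrite('pics/s6.png',cv2.resize(s['image'][160:290,140:290],None,fx=4,fy=4))
plan(.4396,.377,.039,127)
E
```

```text
tcp_pos: [0.4363, 0.375, 0.0921]
force: [0.2, -0.2, 0.2]
t 5.8 pos [0.4396 0.3769 0.0965] ang 126.92 F [ 1.9  0.2 -0.4] gap 85.0 q6 -1.7
shift tx,ty,tz [0.0575 0.     0.0001] yaw(cw+) -0.0014
```

View pics/s6.png

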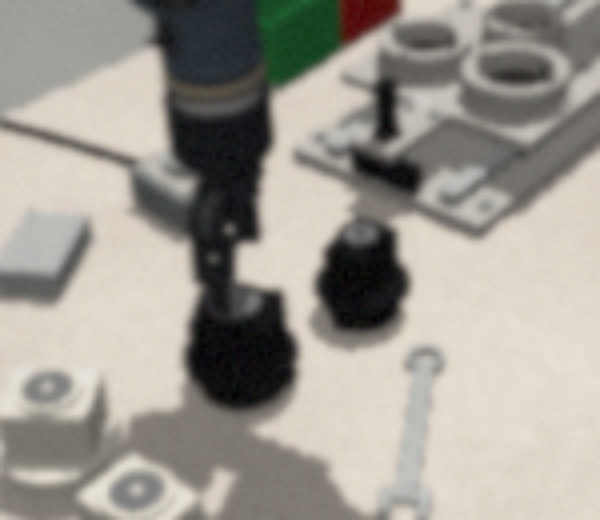

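Fingers straddle the large housing's neck (crop 240,330). Going down and gripping.

```bash
python3 -m crank '[[0.085,0.03,0,0,0],[0.085,0.027,0,0,0],[0.085,0,0,0,0],[0.085,0,0,0,0]]' | grep -E 'tcp|force|gap'
python3 -m crank '[[0.045,0,0,0,0],[0.045,0,0,0,0],[0.045,0,0,0,0],[0.045,0,0,0,0],[0.045,0,0,0,0]]' 70| grep -E 'tcp|force|gap'
python3 -m crank '[[0.045,0,0,0,0],[0.045,0,0,0,0],[0.045,0,0,0,0]]' | grep -E 'tcp|force|gap'
python3 -c "
from h import *
plan(.4396,.377,.039,127)"
```

```text
tcp_pos: [0.4405, 0.3775, 0.0412]
force: [0.5, -0.7, 0.6]
finger_gap: 0.99
tcp_pos: [0.4406, 0.3775, 0.0413]
force: [0.7, 0.3, 6.8]
finger_gap: 0.6
tcp_pos: [0.4406, 0.3775, 0.0413]
force: [0.3, 0.1, 6.4]
finger_gap: 0.597
t 7.0 pos [0.4406 0.3775 0.0413] ang 127.02 F [0.3 0.1 6.4] gap 51.0 q6 -1.7
shift tx,ty,tz [ 0.0023  0.0002 -0.0011] yaw(cw+) 0.0004
```

```bash
python3 -m crank '[[0.045,-0.03,0,0,0],[0.045,-0.04,0,0,0],[0.045,-0.05,0,0,0],[0.045,-0.05,0,0,0],[0.045,0,0,0,0]]' | grep -E 'tcp|force|gap'
python3 - <<'E'
from h import *
s=snapshot('top'); ss=snapshot('side'); cv2.imwrite('pics/s7.png',ss['image'])
for nm,S in(('top',s),('side',ss)):
  C=cloud(S)
  for n,c,ro,ri in(('L',(.486,-.028),.052,.0378),('M',(.5955,-.021),.047,.0328),('S',(.547,-.119),.042,.0278)):
    r=np.hypot(C[...,0]-c[0],C[...,1]-c[1]); k=(r<ro+.008)&(abs(C[...,2]-.101)<.007)
    P=C[k][:,:2]; H=cv2.convexHull((P*1000).astype(np.float32)); 
    print(nm,n,len(P),np.median(C[k][:,2]).round(4),'hullcirc',cv2.minEnclosingCircle(H), 'ell',cv2.fitEllipse(H))
plan(.4858,-.0281,.2,93.74)
E
```

```text
tcp_pos: [0.4434, 0.3794, 0.2172]
force: [2.3, 1.0, -1.6]
finger_gap: 0.603
top L 473 0.1014 hullcirc ((486.29150390625, -28.433849334716797), 52.50447082519531) ell ((485.9779357910156, -28.106842041015625), (103.02493286132812, 104.03060150146484), 43.149505615234375)
top M 409 0.1019 hullcirc ((595.7564697265625, -21.386924743652344), 47.686458587646484) ell ((595.897705078125, -21.002906799316406), (92.73960876464844, 94.490234375), 48.64664840698242)
top S 361 0.1017 hullcirc ((547.8819580078125, -118.83866119384766), 42.680328369140625) ell ((547.6312866210938, -118.3893051147461), (81.58476257324219, 84.25555419921875), 66.93185424804688)
side L 203 0.1007 hullcirc ((485.12255859375, -27.973526000976562), 56.37486267089844) ell ((485.60467529296875, -26.08680534362793), (103.31088256835938, 110.38883972167969), 39.848941802978516)
side M 161 0.1007 hullcirc ((594.8074951171875, -18.156692504882812), 49.066612243652344) ell ((594.2349243164062, -16.867353439331055), (93.0771255493164, 95.174560546875), 99.15139770507812)
side S 127 0.1008 hullcirc ((548.9557495117188, -116.39056396484375), 46.10207748413086) ell ((547.0733032226562, -117.04499816894531), (82.19342803955078, 89.71289825439453), 37.30454635620117)
t 7.6 pos [0.4394 0.3769 0.2108] ang 127.03 F [-0.2 -0.6 -3.3] gap 51.0 q6 -1.7
shift tx,ty,tz [ 0.0104 -0.3513 -0.2069] yaw(cw+) 0.581
```

View pics/s7.png

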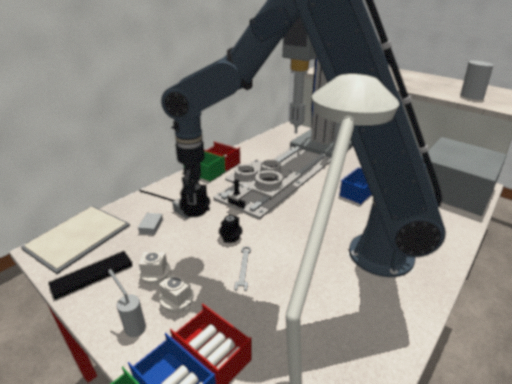

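```bash
python3 -m crank '[[0.045,0,-0.04,-0.023,0],[0.045,0,-0.04,-0.023,0],[0.045,0,-0.04,-0.023,0],[0.045,0,-0.04,-0.023,0],[0.045,0,-0.04,-0.023,0]]' | grep -E 'tcp|force|gap'
python3 -m crank '[[0.045,0,-0.04,-0.023,0],[0.045,0,0,0,0.145],[0.045,0,0,0,0.145],[0.045,0,0,0,0.145],[0.045,0,0,0,0.145]]' | grep -E 'tcp|force|gap'
python3 -c "
from h import *
plan(.4862,-.028,.14,93.74)"
```

```text
tcp_pos: [0.4657, 0.146, 0.207]
force: [0.5, 0.3, -2.3]
finger_gap: 0.597
tcp_pos: [0.4715, 0.1017, 0.207]
force: [-0.4, 0.2, -1.6]
finger_gap: 0.6
t 8.6 pos [0.4715 0.1017 0.207 ] ang 93.4 F [-0.4  0.2 -1.6] gap 51.2 q6 -1.65
shift tx,ty,tz [ 0.0669 -0.1304  0.0074] yaw(cw+) -0.006
```

```bash
python3 -m crank '[[0.045,0,-0.045,0.002,-0.006],[0.045,0,-0.045,0.002,0],[0.045,0,-0.04,0.002,0],[0.045,0,0,0,0],[0.045,0,0,0,0]]' | grep -E 'tcp|force|gap'
python3 -c "
from h import *
plan(.4862,-.028,.15,93.74)"
```

```text
tcp_pos: [0.487, -0.0275, 0.2073]
force: [0.2, 0.4, -2.1]
finger_gap: 0.599
t 9.1 pos [ 0.487  -0.0275  0.2073] ang 93.98 F [ 0.2  0.4 -2.1] gap 51.2 q6 -1.93
shift tx,ty,tz [ 0.0573 -0.0006 -0.0005] yaw(cw+) 0.0041
```

```bash
python3 -m crank '[[0.045,0.03,-0.0005,-0.0005,0.004],[0.045,0.025,0,0,0],[0.045,0,0,0,0],[0.045,0,0,0,0]]' | grep -E 'tcp|force|gap'
python3 - <<'E'
from h import *
plan(.4862,-.028,.1223,93.74)
s=snapshot('side'); cv2.imwrite('pics/s8.png',cv2.resize(s['image'][90:230,190:330],None,fx=4,fy=4))
s=snapshot('top'); cv2.imwrite('pics/t8.png',cv2.resize(s['image'][110:230,240:400],None,fx=4,fy=4))
E
```

```text
tcp_pos: [0.4872, -0.0264, 0.1537]
force: [-0.3, 0.2, -1.6]
finger_gap: 0.6
t 9.5 pos [ 0.4872 -0.0264  0.1537] ang 93.99 F [-0.3  0.2 -1.6] gap 51.3 q6 -1.92
shift tx,ty,tz [ 0.0314 -0.0016 -0.001 ] yaw(cw+) 0.0044
```

View pics/s8.png

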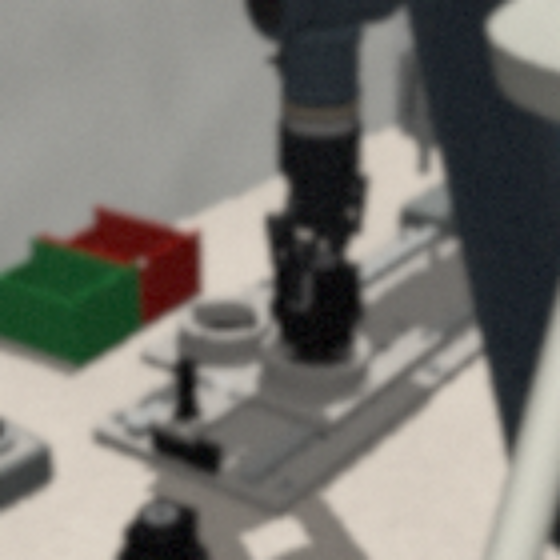

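```bash
python3 -m crank '[[0.045,0.005,-0.0015,-0.0005,0.004],[0.045,0.0,0,0,0],[0.045,0,0,0,0]]' | grep -E 'tcp|force|gap'
python3 -m crank '[[0.045,0.005,0,0,0],[0.045,0,0,0,0],[0.045,0,0,0,0]]' | grep -E 'tcp|force|gap'
python3 -c "
from h import *
plan(.4862,-.028,.1223,93.74)"
python3 -m crank '[[0.045,0.005,0,0,0],[0.045,0,0,0,0],[0.045,0,0,0,0]]' | grep -E 'tcp|force|gap'
python3 -c "
from h import *
plan(.4862,-.028,.1223,93.74)"
```

```text
tcp_pos: [0.488, -0.0293, 0.1497]
force: [0.4, -0.3, -2.2]
finger_gap: 0.602
tcp_pos: [0.4877, -0.0293, 0.1441]
force: [0.3, 0.5, -2.5]
finger_gap: 0.596
t 10.2 pos [ 0.4877 -0.0293  0.1441] ang 93.67 F [ 0.3  0.5 -2.5] gap 50.9 q6 -1.92
shift tx,ty,tz [ 0.0218  0.0013 -0.0014] yaw(cw+) -0.0012
tcp_pos: [0.4874, -0.0289, 0.139]
force: [-0.8, 2.2, -1.9]
finger_gap: 0.603
t 10.5 pos [ 0.4874 -0.0289  0.139 ] ang 93.67 F [-0.8  2.2 -1.9] gap 51.5 q6 -1.92
shift tx,ty,tz [ 0.0167  0.001  -0.0011] yaw(cw+) -0.0012
```

```bash
python3 -m crank '[[0.045,0.004,0.001,-0.001,0],[0.045,0,0,0,0],[0.045,0,0,0,0]]' | grep -E 'tcp|force|gap'
python3 -m crank '[[0.045,0.004,0,0,0],[0.045,0,0,0,0]]' | grep -E 'tcp|force|gap'
python3 -m crank '[[0.045,0.004,0,0,0],[0.045,0,0,0,0]]' | grep -E 'tcp|force|gap'
```

```text
tcp_pos: [0.4865, -0.0282, 0.135]
force: [0.1, 1.8, -4.3]
finger_gap: 0.597
tcp_pos: [0.4865, -0.0281, 0.1308]
force: [0.1, 1.8, -3.3]
finger_gap: 0.596
tcp_pos: [0.4865, -0.0281, 0.1268]
force: [0.0, 2.3, -3.9]
finger_gap: 0.597
```

```bash
python3 -m crank '[[0.045,0.004,0.0006,0,0],[0.045,0,0,0,0]]' | grep -E 'tcp|force|gap'
python3 -m crank '[[0.045,0.004,0,0,0],[0.045,0,0,0,0]]' | grep -E 'tcp|force|gap'
python3 -m crank '[[0.045,0.003,0,0,0],[0.045,0,0,0,0]]' | grep -E 'tcp|force|gap'
```

```text
tcp_pos: [0.4868, -0.0279, 0.1229]
force: [0.0, 0.8, -3.3]
finger_gap: 0.599
tcp_pos: [0.4869, -0.0279, 0.1194]
force: [-1.2, 1.4, 2.0]
finger_gap: 0.6
tcp_pos: [0.4869, -0.0279, 0.1166]
force: [-1.5, 0.3, 3.4]
finger_gap: 0.6
```

```bash
python3 -m crank '[[0.045,0.002,0,0,0],[0.045,0,0,0,0]]' | grep -E 'tcp|force|gap'
python3 -m crank '[[0.045,0.001,0,0,0],[0.045,0,0,0,0]]' | grep -E 'tcp|force|gap'
```

```text
tcp_pos: [0.4869, -0.0279, 0.1148]
force: [-1.6, 1.4, 5.3]
finger_gap: 0.599
tcp_pos: [0.4869, -0.0279, 0.1143]
force: [-3.4, 1.6, 10.3]
finger_gap: 0.598
```

```bash
python3 -m crank '[[0.045,0,0,0,0.1],[0.045,0,0,0,0.1],[0.045,0,0,0,0.1],[0.045,0,0,0,0]]' | grep -E 'tcp|force|gap'
python3 -c "
from h import *
plan(.4869,-.0279,.1143,10.74);m,R=tool();print(m['ft_torque'])"
```

```text
tcp_pos: [0.4876, -0.0276, 0.1143]
force: [-1.9, 2.4, 8.3]
finger_gap: 0.601
t 12.6 pos [ 0.4876 -0.0276  0.1143] ang 76.36 F [-1.9  2.4  8.3] gap 51.3 q6 -1.62
shift tx,ty,tz [-0.     -0.0004 -0.0006] yaw(cw+) 1.1453
[ 0.37543903  0.23100672 -0.17484676]
```

```bash
python3 -m crank '[[0.045,0,0,0,0.12],[0.045,0,0,0,0.12],[0.045,0,0,0,0.12],[0.045,0,0,0,0]]' | grep -E 'tcp|force|gap'
python3 -c "
from h import *
plan(.4869,-.0279,.1143,10.74);m,R=tool();print(m['ft_torque'])"
python3 -m crank '[[0.045,0,0,0,0.12],[0.045,0,0,0,0.12],[0.045,0,0,0,0.12],[0.045,0,0,0,0]]' | grep -E 'tcp|force|gap'
python3 -c "
from h import *
plan(.4869,-.0279,.1143,10.74);m,R=tool();print(m['ft_torque'])"
```

```text
tcp_pos: [0.4876, -0.0275, 0.1143]
force: [-2.1, 2.5, 8.0]
finger_gap: 0.602
t 13.0 pos [ 0.4876 -0.0275  0.1143] ang 55.72 F [-2.1  2.5  8. ] gap 51.4 q6 -1.26
shift tx,ty,tz [-0.     -0.0008 -0.0003] yaw(cw+) 0.7851
[ 0.40849977  0.19036196 -0.10581665]
tcp_pos: [0.4876, -0.0275, 0.1143]
force: [-2.1, 2.2, 8.1]
finger_gap: 0.602
t 13.4 pos [ 0.4876 -0.0275  0.1143] ang 35.1 F [-2.1  2.2  8.1] gap 51.4 q6 -0.9
shift tx,ty,tz [ 0.     -0.0008 -0.    ] yaw(cw+) 0.4251
[ 0.42218359  0.27783406 -0.18887657]
```

```bash
python3 -m crank '[[0.045,0,0,0,0.12],[0.045,0,0,0,0.12],[0.045,0,0,0,0.1],[0.045,0,0,0,0]]' | grep -E 'tcp|force|gap'
python3 -c "
from h import *
plan(.4869,-.0279,.1143,10.74);m,R=tool();print(m['ft_torque'])"
python3 -m crank '[[0.045,0,0,0,0.06],[0.045,0,0,0,0.04],[0.045,0,0,0,0]]' | grep -E 'tcp|force|gap'
python3 -c "
from h import *
plan(.4869,-.0279,.1143,10.74);m,R=tool();print(m['ft_torque'])"
```

```text
tcp_pos: [0.4876, -0.0274, 0.1143]
force: [-2.2, 3.1, 8.7]
finger_gap: 0.603
t 13.8 pos [ 0.4876 -0.0274  0.1143] ang 15.64 F [-2.2  3.1  8.7] gap 51.5 q6 -0.56
shift tx,ty,tz [ 0.     -0.0008  0.0002] yaw(cw+) 0.0854
[ 0.42530029  0.32586352 -0.1871831 ]
tcp_pos: [0.4869, -0.0277, 0.1143]
force: [-2.2, 2.4, 10.3]
finger_gap: 0.596
t 14.1 pos [ 0.4869 -0.0277  0.1143] ang 10.16 F [-2.2  2.4 10.3] gap 50.9 q6 -0.46
shift tx,ty,tz [ 0.     -0.0001  0.0002] yaw(cw+) -0.0102
[0.29137714 0.44074002 0.3389501 ]
```

```bash
python3 -m crank '[[0.045,-0.002,0,0,0],[0.045,0,0,0,0]]' | grep -E 'tcp|force|gap'
python3 -m crank '[[0.068,0,0,0,0],[0.068,0,0,0,0],[0.068,0,0,0,0],[0.068,0,0,0,0]]' | grep -E 'tcp|force|gap'
python3 -m crank '[[0.068,-0.03,0,0,0],[0.068,-0.05,0,0,0],[0.068,-0.05,0,0,0]]' | grep -E 'tcp|force|gap'
python3 - <<'E'
from h import *
s=snapshot('side'); cv2.imwrite('pics/s9.png',cv2.resize(s['image'][140:250,190:330],None,fx=5,fy=5))
plan(.43,.25,.26,11.3)
E
```

```text
tcp_pos: [0.487, -0.0277, 0.1158]
force: [-2.2, 1.8, 5.6]
finger_gap: 0.599
tcp_pos: [0.4869, -0.028, 0.1152]
force: [-0.2, 0.8, -0.5]
finger_gap: 0.796
tcp_pos: [0.4861, -0.0277, 0.246]
force: [1.5, 0.4, -0.9]
finger_gap: 0.796
t 15.05 pos [ 0.4913 -0.0289  0.2544] ang 10.04 F [ 1.  -0.6  4.8] gap 68.4 q6 -0.46
shift tx,ty,tz [-0.0076 -0.0117 -0.2853] yaw(cw+) -0.022
```

View pics/s9.png

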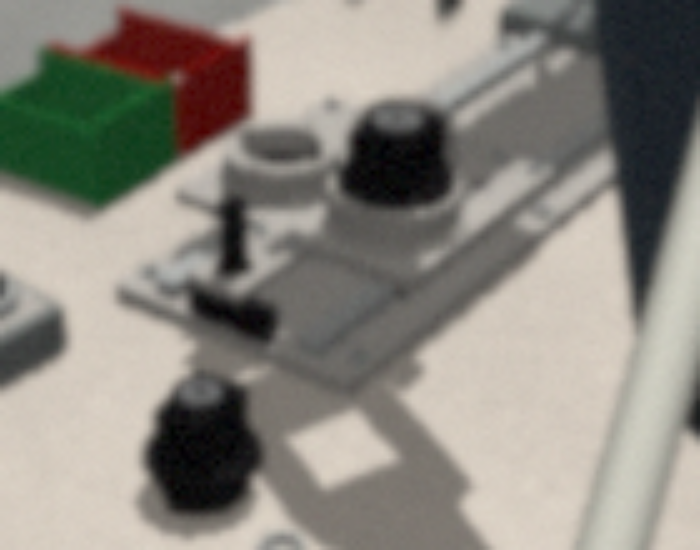

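```bash
python3 -m crank '[[0.085,0,0,-0.045,0],[0.085,0,0,-0.045,0],[0.085,0,-0.004,-0.045,0],[0.085,0,-0.004,-0.045,0],[0.085,0,-0.004,-0.045,0]]' | grep -E 'tcp|force|gap'
python3 - <<'E'
from h import *
s=snapshot('top'); im=s['image']; cv2.imwrite('pics/t9.png',im); F=8;u,v=217,211
C=cloud(s)
k=(np.hypot(C[...,0]-.43,C[...,1]-.25)<.055)&(C[...,2]>.06)&(C[...,2]<.1)
P=C[k][:,:2]*1000; print(len(P),P.mean(0),cv2.minAreaRect(P.astype(np.float32)))
plan(.43,.25,.26,11.3)
E
```

```text
tcp_pos: [0.4352, 0.1932, 0.2451]
force: [0.5, 0.4, -0.7]
finger_gap: 0.999
27 [410.11811475 252.66763358] ((410.4879150390625, 252.89633178710938), (5.671871662139893, 34.771812438964844), 11.303112983703613)
t 15.6 pos [0.4324 0.199  0.2451] ang 10.22 F [-0.4  2.9 -0.1] gap 84.7 q6 0.01
shift tx,ty,tz [-0.0146  0.0067 -0.0507] yaw(cw+) -0.0188
```

View pics/t9.png

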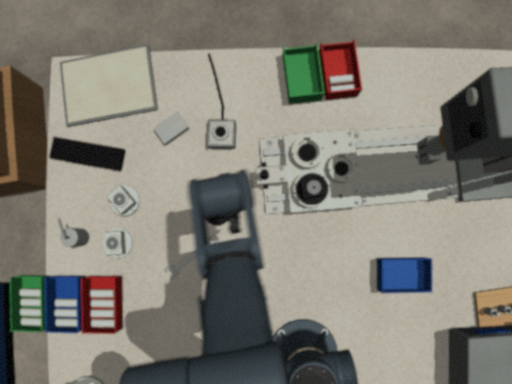

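```bash
python3 -m crank '[[0.085,0,0.005,-0.047,-0.019],[0.085,0.045,0,-0.003,0],[0.085,0.045,0,0,0],[0.085,0.04,0,0,0],[0.085,0,0,0,0]]' | grep -E 'tcp|force|gap'
python3 - <<'E'
from h import *
plan(.4297,.2495,.1,11.3)
s=snapshot('side'); cv2.imwrite('pics/s10.png',cv2.resize(s['image'][150:270,170:300],None,fx=5,fy=5))
E
```

```text
tcp_pos: [0.4281, 0.2406, 0.1107]
force: [-0.6, -0.1, -0.6]
finger_gap: 0.996
t 16.1 pos [0.4281 0.2406 0.1107] ang 11.12 F [-0.6 -0.1 -0.6] gap 85.1 q6 0.09
shift tx,ty,tz [ 0.0106  0.0035 -0.0085] yaw(cw+) -0.0032
```

View pics/s10.png

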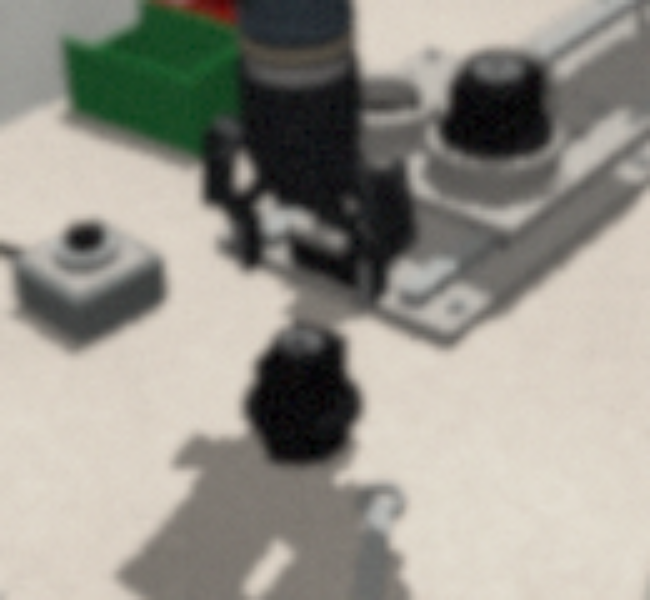

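```bash
python3 - <<'E'
from h import *
s=snapshot('side'); print(proj(s,[[.4297,.2495,.082],[.4297,.2495,.031]]).round(1), onz(s,[[230.6,218.4]],.082).round(4))
plan(.4297,.2495,.1,11.3)
E
```

```text
[[229.7 218. ]
 [230.2 230.3]] [[0.4257 0.2493 0.082 ]]
t 16.2 pos [0.4319 0.2416 0.1151] ang 11.1 F [-0.2 -0.3  0.4] gap 84.9 q6 0.09
shift tx,ty,tz [ 0.0151 -0.0007 -0.0082] yaw(cw+) -0.0036
```

```bash
python3 -m crank '[[0.085,0,-0.001,-0.008,0],[0.085,0,0,0,0],[0.085,0,0,0,0]]' | grep -E 'tcp|force|gap'
python3 -c "
from h import *
plan(.4297,.2495,.0413,11.3)"
```

```text
tcp_pos: [0.4304, 0.2501, 0.1171]
force: [0.1, 0.0, -0.1]
finger_gap: 0.996
t 16.5 pos [0.4304 0.2501 0.1171] ang 11.15 F [ 0.1  0.  -0.1] gap 85.0 q6 0.11
shift tx,ty,tz [ 0.0758 -0.0011  0.0005] yaw(cw+) -0.0026
```

```bash
python3 -m crank '[[0.085,0.03,0,0,0],[0.085,0.03,0,0,0],[0.085,0.016,0,0,0],[0.085,0,0,0,0],[0.085,0,0,0,0]]' | grep -E 'tcp|force|gap'
python3 -c "
from h import *
plan(.4297,.2495,.0413,11.3)"
python3 -m crank '[[0.035,0,0,0,0],[0.035,0,0,0,0],[0.035,0,0,0,0],[0.035,0,0,0,0],[0.035,0,0,0,0]]' 70| grep -E 'tcp|force|gap'
python3 -m crank '[[0.035,0,0,0,0],[0.035,0,0,0,0],[0.035,0,0,0,0]]' | grep -E 'tcp|force|gap'
python3 -c "
from h import *
plan(.4297,.2495,.0413,11.3)"
```

```text
tcp_pos: [0.43, 0.2497, 0.0401]
force: [-0.1, -0.9, -0.4]
finger_gap: 0.996
t 17.0 pos [0.43   0.2497 0.0401] ang 11.12 F [-0.1 -0.9 -0.4] gap 85.0 q6 0.11
shift tx,ty,tz [-0.0012 -0.0003  0.0001] yaw(cw+) -0.0032
tcp_pos: [0.43, 0.2497, 0.0404]
force: [-0.3, -0.4, 4.9]
finger_gap: 0.485
tcp_pos: [0.43, 0.2497, 0.0403]
force: [0.8, 0.6, 5.7]
finger_gap: 0.486
t 17.8 pos [0.43   0.2497 0.0403] ang 11.11 F [0.8 0.6 5.7] gap 41.5 q6 0.11
shift tx,ty,tz [-0.001  -0.0004  0.0001] yaw(cw+) -0.0032
```

```bash
python3 -m crank '[[0.035,-0.03,0,0,0],[0.035,-0.05,0,0,0],[0.035,-0.05,0,0,0],[0.035,-0.05,0,0,0],[0.035,-0.01,0,0,0]]' | grep -E 'tcp|force|gap'
python3 -m crank '[[0.035,0,0,0,-0.1442],[0.035,0,0,0,-0.1442],[0.035,0,0,0,-0.1442],[0.035,0,0,0,-0.1442],[0.035,0,0,0,-0.1442]]' | grep -E 'tcp|force|gap'
python3 -m crank '[[0.035,0,0,0,-0.1442],[0.035,0,0,0,-0.1442],[0.035,0,0,0,-0.1442],[0.035,0,0,0,-0.1442],[0.035,0,0,0,-0.1442]]' | grep -E 'tcp|force|gap'
python3 -c "
from h import *
plan(.5965,-.021,.1523,93.74)"
```

```text
tcp_pos: [0.4324, 0.2506, 0.2351]
force: [2.0, 0.9, -1.7]
finger_gap: 0.482
tcp_pos: [0.4283, 0.2491, 0.2283]
force: [-0.5, -0.5, -1.5]
finger_gap: 0.48
tcp_pos: [0.4282, 0.2491, 0.2282]
force: [-0.0, 0.0, -1.8]
finger_gap: 0.48
t 19.3 pos [0.4282 0.2491 0.2282] ang 94.08 F [-0.   0.  -1.8] gap 41.0 q6 -1.34
shift tx,ty,tz [ 0.0757 -0.2814  0.1488] yaw(cw+) 0.0059
```

```bash
python3 -m crank '[[0.035,0,-0.04,0.021,0.006],[0.035,0,-0.04,0.021,0],[0.035,0,-0.04,0.021,0],[0.035,0,-0.04,0.021,0],[0.035,0,-0.04,0.021,0]]' | grep -E 'tcp|force|gap'
python3 -m crank '[[0.035,0,-0.04,0.021,0],[0.035,0,-0.04,0.021,0],[0.035,0,0,0,0],[0.035,0,0,0,0],[0.035,0,0,0,0]]' | grep -E 'tcp|force|gap'
python3 -c "
from h import *
plan(.5965,-.021,.1523,93.74)"
```

```text
tcp_pos: [0.5459, 0.0547, 0.2281]
force: [1.2, 0.3, -2.8]
finger_gap: 0.482
tcp_pos: [0.5913, -0.0202, 0.2282]
force: [0.5, 0.6, -2.3]
finger_gap: 0.481
t 20.3 pos [ 0.5913 -0.0202  0.2282] ang 93.41 F [ 0.5  0.6 -2.3] gap 41.1 q6 -1.85
shift tx,ty,tz [ 0.0758 -0.0013  0.0054] yaw(cw+) -0.0057
```

```bash
python3 -m crank '[[0.035,0.035,-0.001,0.0055,-0.005],[0.035,0.03,0,0,0],[0.035,0.01,0,0,0],[0.035,0,0,0,0],[0.035,0,0,0,0]]' | grep -E 'tcp|force|gap'
python3 -c "
from h import *
plan(.5965,-.021,.1383,93.74)"
```

```text
tcp_pos: [0.5989, -0.0212, 0.1553]
force: [-0.3, 0.1, -1.7]
finger_gap: 0.481
t 20.8 pos [ 0.5989 -0.0212  0.1553] ang 93.74 F [-0.3  0.1 -1.7] gap 41.1 q6 -1.86
shift tx,ty,tz [ 0.017   0.0004 -0.0024] yaw(cw+) 0.0001
```

```bash
python3 -m crank '[[0.035,0.01,0.0003,-0.0024,0],[0.035,0,0,0,0],[0.035,0,0,0,0]]' | grep -E 'tcp|force|gap'
python3 -c "
from h import *
plan(.5965,-.021,.1383,93.74)"
python3 -m crank '[[0.035,0.004,0,0,0],[0.035,0,0,0,0],[0.035,0,0,0,0]]' | grep -E 'tcp|force|gap'
python3 -c "
from h import *
plan(.5965,-.021,.1383,93.74)"
```

```text
tcp_pos: [0.596, -0.0217, 0.1447]
force: [-0.2, 0.3, -1.9]
finger_gap: 0.482
t 21.1 pos [ 0.596  -0.0217  0.1447] ang 93.67 F [-0.2  0.3 -1.9] gap 41.2 q6 -1.86
shift tx,ty,tz [0.0064 0.0007 0.0005] yaw(cw+) -0.0011
tcp_pos: [0.5961, -0.0218, 0.1403]
force: [-0.2, 0.0, -1.4]
finger_gap: 0.484
t 21.4 pos [ 0.5961 -0.0218  0.1403] ang 93.67 F [-0.2  0.  -1.4] gap 41.4 q6 -1.86
shift tx,ty,tz [0.002  0.0007 0.0005] yaw(cw+) -0.0012
```

```bash
for i in 1; do python3 -m crank '[[0.035,0.003,0.0005,0,0],[0.035,0,0,0,0]]' | grep -E 'tcp|force'
python3 -m crank '[[0.035,0.003,0,0,0],[0.035,0,0,0,0]]' | grep -E 'tcp|force'
python3 -m crank '[[0.035,0.003,0,0,0],[0.035,0,0,0,0]]' | grep -E 'tcp|force'; done
```

```text
tcp_pos: [0.5959, -0.0211, 0.137]
force: [-0.4, 0.3, -1.0]
tcp_pos: [0.596, -0.021, 0.1339]
force: [1.1, 0.2, -2.3]
tcp_pos: [0.596, -0.021, 0.1309]
force: [1.1, 0.6, -2.3]
```

```bash
for i in 1; do python3 -m crank '[[0.035,0.004,0,0,0],[0.035,0,0,0,0]]' | grep -E 'tcp|force'
python3 -m crank '[[0.035,0.004,0,0,0],[0.035,0,0,0,0]]' | grep -E 'tcp|force'
python3 -m crank '[[0.035,0.004,0,0,0],[0.035,0,0,0,0]]' | grep -E 'tcp|force'
python3 -m crank '[[0.035,0.003,0,0,0],[0.035,0,0,0,0]]' | grep -E 'tcp|force'; done
```

```text
tcp_pos: [0.5959, -0.021, 0.1268]
force: [0.6, 0.5, -2.8]
tcp_pos: [0.596, -0.021, 0.1228]
force: [1.4, 1.8, -3.5]
tcp_pos: [0.5963, -0.0211, 0.1195]
force: [0.4, 2.1, 1.2]
tcp_pos: [0.5964, -0.0211, 0.1169]
force: [-0.5, 1.9, 3.6]
```

```bash
for i in 1; do python3 -m crank '[[0.035,0.0025,0,0,0],[0.035,0,0,0,0]]' | grep -E 'tcp|force'
python3 -m crank '[[0.035,0.0012,0,0,0],[0.035,0,0,0,0]]' | grep -E 'tcp|force'; done
```

```text
tcp_pos: [0.5964, -0.0211, 0.1146]
force: [-0.1, 2.1, 5.4]
tcp_pos: [0.5964, -0.0211, 0.1137]
force: [-0.6, 2.8, 7.0]
```

```bash
python3 -m crank '[[0.035,0.0006,0,0,0],[0.035,0,0,0,0]]' | grep -E 'tcp|force'
python3 -m crank '[[0.035,0,0,0,0.12],[0.035,0,0,0,0.12],[0.035,0,0,0,0.12],[0.035,0,0,0,0]]' | grep -E 'tcp|force|gap'
python3 -c "
from h import *
plan(.4869,-.0279,.1143,10.74);m,R=tool();print(m['ft_torque'])"
```

```text
tcp_pos: [0.5964, -0.0211, 0.1134]
force: [-0.8, 2.9, 7.1]
tcp_pos: [0.5973, -0.021, 0.1134]
force: [0.1, 3.1, 6.6]
finger_gap: 0.481
t 23.8 pos [ 0.5973 -0.021   0.1134] ang 72.94 F [0.1 3.1 6.6] gap 41.1 q6 -1.5
shift tx,ty,tz [-0.0012 -0.039  -0.1035] yaw(cw+) 1.0855
[ 0.48726369 -0.00912441 -0.07144582]
```

```bash
python3 -m crank '[[0.035,0,0,0,0.12],[0.035,0,0,0,0.12],[0.035,0,0,0,0.12],[0.035,0,0,0,0.12],[0.035,0,0,0,0]]' | grep -E 'tcp|force|gap'
python3 -m crank '[[0.035,0,0,0,0.12],[0.035,0,0,0,0.12],[0.035,0,0,0,0.12],[0.035,0,0,0,0.12],[0.035,0,0,0,0]]' | grep -E 'tcp|force|gap'
python3 -c "
from h import *
plan(.4869,-.0279,.1143,10.74);m,R=tool();print(m['ft_torque'])"
python3 -m crank '[[0.035,0,0,0,0.1],[0.035,0,0,0,0.04],[0.035,0,0,0,0]]' | grep -E 'tcp|force|gap'
python3 -c "
from h import *
plan(.4869,-.0279,.1143,10.74);m,R=tool();print(m['ft_torque'])"
```

```text
tcp_pos: [0.5974, -0.0207, 0.1135]
force: [0.6, 2.4, 8.0]
finger_gap: 0.482
tcp_pos: [0.5972, -0.0208, 0.1135]
force: [0.0, 3.0, 8.3]
finger_gap: 0.485
t 24.8 pos [ 0.5972 -0.0208  0.1135] ang 17.91 F [0.  3.  8.3] gap 41.4 q6 -0.54
shift tx,ty,tz [-0.0012 -0.1072 -0.0272] yaw(cw+) 0.1252
[ 0.65262687  0.09070025 -0.13488174]
tcp_pos: [0.5968, -0.0211, 0.1134]
force: [0.7, 2.4, 8.0]
finger_gap: 0.485
t 25.1 pos [ 0.5968 -0.0211  0.1134] ang 10.06 F [0.7 2.4 8. ] gap 41.4 q6 -0.4
shift tx,ty,tz [-0.0011 -0.1094 -0.0125] yaw(cw+) -0.0119
[0.44048855 0.22524489 0.16870811]
```

```bash
python3 -m crank '[[0.035,-0.002,0,0,0],[0.035,0,0,0,0]]' | grep -E 'tcp|force|gap'
python3 -m crank '[[0.056,0,0,0,0],[0.056,0,0,0,0],[0.056,0,0,0,0],[0.056,0,0,0,0]]' | grep -E 'tcp|force|gap'
python3 -m crank '[[0.056,-0.03,0,0,0],[0.056,-0.04,0,0,0],[0.056,-0.04,0,0,0],[0.056,-0.02,0,0,0],[0.056,0,0,0,0]]' | grep -E 'tcp|force|gap'
python3 - <<'E'
from h import *
s=snapshot('side'); cv2.imwrite('pics/s11.png',cv2.resize(s['image'][120:240,190:330],None,fx=5,fy=5))
plan(.5263,.1066,.2,10.06)
E
```

```text
tcp_pos: [0.5967, -0.0211, 0.1148]
force: [2.1, 2.9, 5.9]
finger_gap: 0.486
tcp_pos: [0.5957, -0.0215, 0.1135]
force: [0.8, -0.2, 0.3]
finger_gap: 0.652
tcp_pos: [0.5982, -0.0218, 0.2477]
force: [1.0, -1.1, -0.6]
finger_gap: 0.655
t 26.25 pos [ 0.5967 -0.0215  0.2453] ang 10.02 F [-0.4  0.3  0.2] gap 56.0 q6 -0.4
shift tx,ty,tz [ 0.045  -0.0472 -0.1385] yaw(cw+) -0.0007
```

View pics/s11.png

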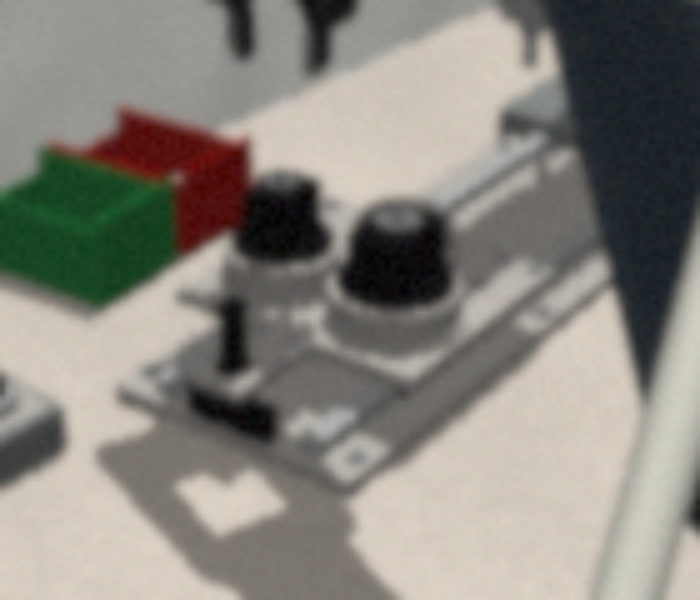

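```bash
python3 -m crank '[[0.06,0,-0.016,-0.046,0.11],[0.06,0,-0.013,-0.046,0],[0.06,0,-0.013,-0.04,0],[0.06,0,0,0,0],[0.06,0,0,0,0]]' 60 | grep -E 'tcp|force|gap'
python3 -c "
from h import *
plan(.5268,.1066,.15,3.74)"
```

```text
tcp_pos: [0.5394, 0.1061, 0.2424]
force: [0.3, 0.1, 0.7]
finger_gap: 0.705
t 26.75 pos [0.5394 0.1061 0.2424] ang 3.86 F [0.3 0.1 0.7] gap 60.2 q6 -0.08
shift tx,ty,tz [ 0.0924 -0.0123 -0.0013] yaw(cw+) 0.0021
```

```bash
python3 -m crank '[[0.06,0.04,-0.012,-0.001,0.002],[0.06,0.045,0,0,0],[0.06,0,0,0,0],[0.06,0,0,0,0]]' 60 | grep -E 'tcp|force|gap'
python3 - <<'E'
from h import *
plan(.5268,.1066,.086,3.74)
s=snapshot('side'); cv2.imwrite('pics/s12.png',cv2.resize(s['image'][120:240,190:330],None,fx=5,fy=5))
E
```

```text
tcp_pos: [0.5289, 0.1046, 0.1583]
force: [0.2, 0.0, 0.6]
finger_gap: 0.702
t 27.15 pos [0.5289 0.1046 0.1583] ang 3.52 F [0.2 0.  0.6] gap 60.0 q6 -0.07
shift tx,ty,tz [ 0.0723 -0.0018 -0.0022] yaw(cw+) -0.0038
```

View pics/s12.png

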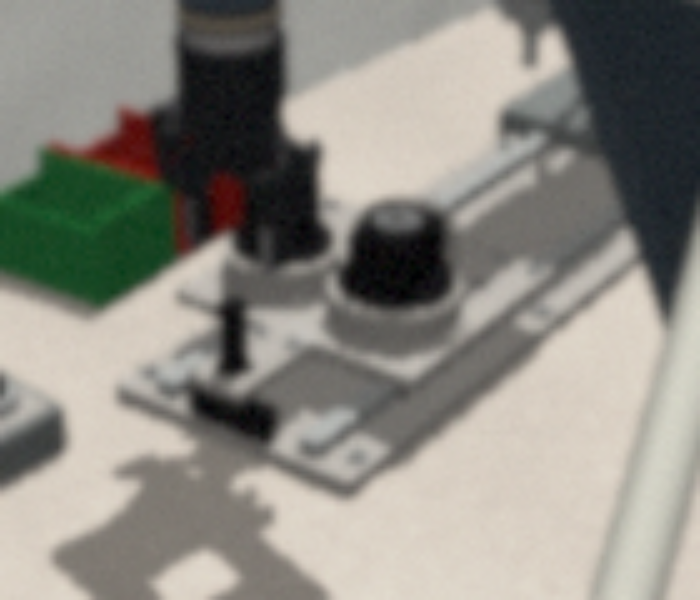

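```bash
python3 -m crank '[[0.06,0,-0.0018,-0.0022,-0.004],[0.06,0.035,0,0,0],[0.06,0.033,0,0,0],[0.06,0,0,0,0],[0.06,0,0,0,0]]' 60 | grep -E 'tcp|force|gap'
python3 -c "
from h import *
plan(.5268,.1066,.086,3.74)"
```

```text
tcp_pos: [0.5277, 0.1078, 0.0923]
force: [0.5, -0.1, -0.3]
finger_gap: 0.705
t 27.7 pos [0.5277 0.1078 0.0923] ang 3.85 F [ 0.5 -0.1 -0.3] gap 60.2 q6 -0.07
shift tx,ty,tz [ 0.0063 -0.001   0.0011] yaw(cw+) 0.0019
```

```bash
python3 -m crank '[[0.06,0.005,-0.001,0.001,0.002],[0.06,0,0,0,0],[0.012,0,0,0,0],[0.012,0,0,0,0],[0.012,0,0,0,0]]' 60 | grep -E 'tcp|force|gap'
python3 -m crank '[[0.012,0,0,0,0],[0.012,0,0,0,0],[0.012,0,0,0,0],[0.012,0,0,0,0],[0.012,0,0,0,0]]' 60 | grep -E 'tcp|force|gap'
python3 -c "
from h import *
plan(.5268,.1066,.086,3.74)"
```

```text
tcp_pos: [0.5302, 0.1069, 0.0878]
force: [5.3, 0.7, 3.8]
finger_gap: 0.238
tcp_pos: [0.5302, 0.1069, 0.0878]
force: [5.4, 1.3, 4.3]
finger_gap: 0.244
t 28.7 pos [0.5302 0.1069 0.0878] ang 3.71 F [5.4 1.3 4.3] gap 20.8 q6 -0.07
shift tx,ty,tz [ 0.0018 -0.0035  0.0001] yaw(cw+) -0.0006
```

```bash
cat >> h.py <<'E'
def blob(s,u,v,z,th,w=12,bright=True,F=8):
    im=s['image']; g=cv2.resize(im[v-w:v+w,u-w:u+w].max(2),None,fx=F,fy=F,interpolation=cv2.INTER_CUBIC)
    m=((g>th) if bright else (g<th)).astype(np.uint8)
    m[[0,-1]]=0;m[:,[0,-1]]=0
    n,l,st,ce=cv2.connectedComponentsWithStats(m)
    i=1+np.argmin([np.hypot(*(ce[j]-w*F))+ (1e3 if st[j,4]<300 else 0) for j in range(1,n)])
    p=(ce[i]+.5)/F-.5+[u-w,v-w]
    return p.round(2),onz(s,[p],z)[0].round(4),int(st[i,4])
E
python3 - <<'E'
from h import *
t=snapshot('top'); s=snapshot('side')
print(proj(t,[[.4869,-.0277,.157],[.5968,-.0211,.157]]),proj(s,[[.4869,-.0277,.157],[.5968,-.0211,.157]]))
cv2.imwrite('pics/t13.png',cv2.resize(t['image'][100:230,240:450],None,fx=3.8,fy=3.8,interpolation=2))
cv2.imwrite('pics/s13.png',cv2.resize(s['image'][120:240,190:330],None,fx=5,fy=5))
E
```

```text
[[312.90453166 186.48028188]
 [309.41201988 146.81905053]] [[268.8229218  163.20511144]
 [245.80293391 155.65472946]]
```

View pics/t13.png

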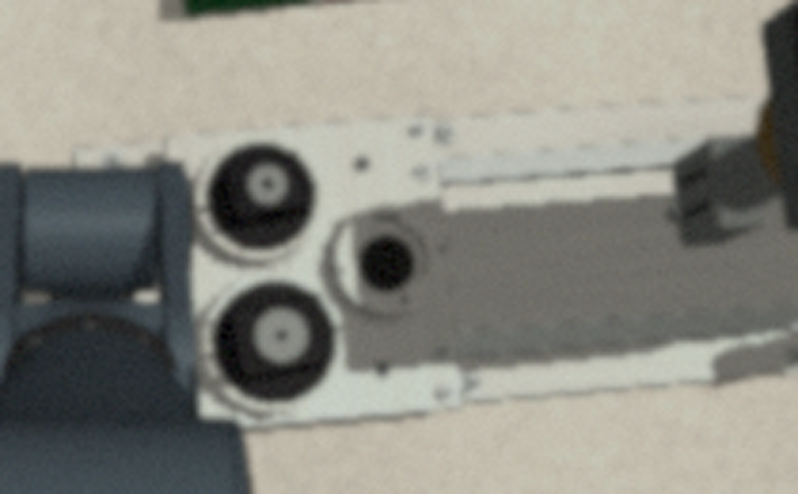

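View pics/s13.png

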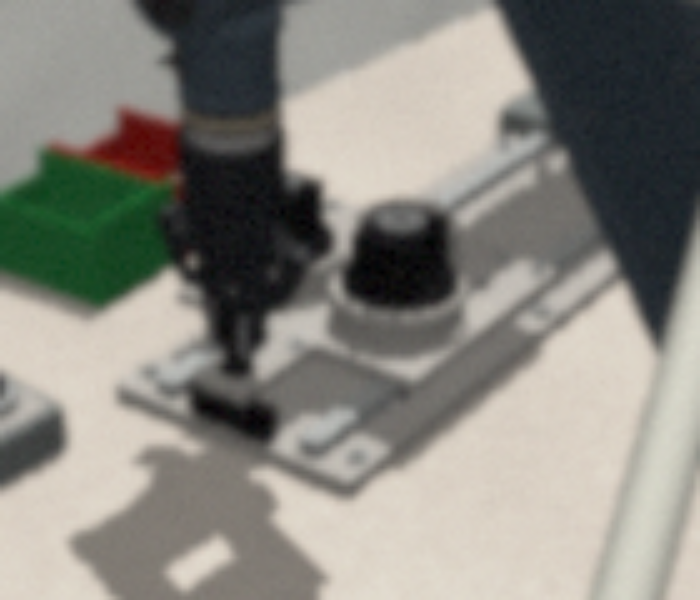

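```bash
python3 - <<'E'
from h import *
t=snapshot('top'); s=snapshot('side')
for th in(70,85):
  print('L',blob(t,314,188,.157,th),'M',blob(t,310,148,.157,th))
for th in (50,70): print('Spad',blob(t,341,168,.081,th,10,False))
E
```

```text
L (array([313.67, 187.76]), array([ 0.4834, -0.0297,  0.157 ]), 11708) M (array([309.99, 148.03]), array([ 0.5934, -0.0226,  0.157 ]), 6472)
L (array([313.67, 187.77]), array([ 0.4833, -0.0297,  0.157 ]), 10482) M (array([309.98, 148.03]), array([ 0.5934, -0.0226,  0.157 ]), 5537)
Spad (array([341.31, 168.94]), array([ 0.5442, -0.1191,  0.081 ]), 8709)
Spad (array([341.34, 168.9 ]), array([ 0.5443, -0.1192,  0.081 ]), 10351)
```

```bash
python3 -m crank '[[0.012,0,0.01,0.01,0],[0.012,0,0.01,0.02,0],[0.012,0,0.01,0.03,0],[0.012,0,0.01,0.03,0],[0.012,0,0.01,0.03,0]]' 60 | grep -E 'tcp|force|gap'
python3 -m crank '[[0.012,0,0.004,0.03,0],[0.012,0,0,0.02,0],[0.012,0,0,0.01,0],[0.012,0,0,0,0]]' 60 | grep -E 'tcp|force|gap'
python3 - <<'E'
from h import *
plan(.5302+.0812,.1069-.2868,.086,3.74)
t=snapshot('top'); s=snapshot('side')
cv2.imwrite('pics/t14.png',t['image'])
cv2.imwrite('pics/s14.png',s['image'])
E
```

```text
tcp_pos: [0.5806, -0.0066, 0.0878]
force: [-7.9, 11.2, 14.7]
finger_gap: 0.239
tcp_pos: [0.5914, -0.0712, 0.0878]
force: [-4.2, -3.6, 9.6]
finger_gap: 0.242
t 29.8 pos [ 0.5914 -0.0712  0.0878] ang 3.68 F [-4.2 -3.6  9.6] gap 20.6 q6 -0.37
shift tx,ty,tz [0.0019 0.013  0.1097] yaw(cw+) -0.001
```

View pics/t14.png

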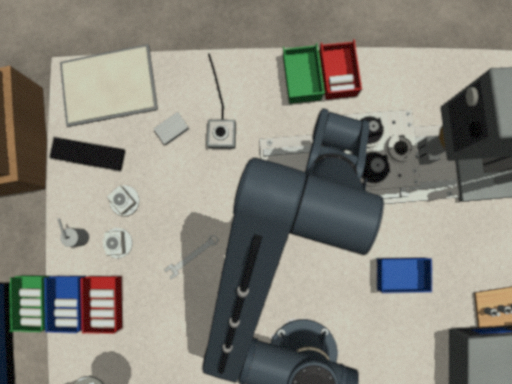

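View pics/s14.png

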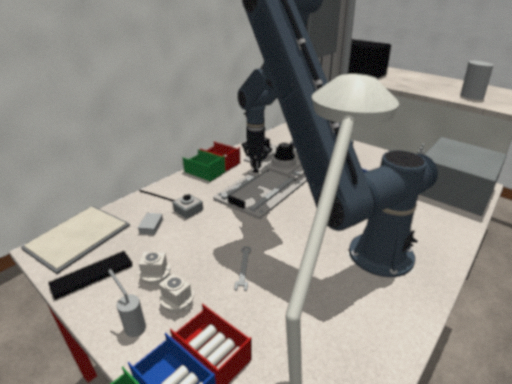

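```bash
python3 - <<'E'
from h import *
t=snapshot('top'); C=cloud(t)
a=C[100:260,230:395].reshape(-1,3); a=a[a[:,2]>.17]
for z in np.arange(.17,.9,.05):
    q=a[(a[:,2]>=z)&(a[:,2]<z+.05)]
    if len(q)>4: 
        i=q[:,1].argmin(); print('arm',z.round(2),len(q),'miny',q[i].round(3), 'x range of near-edge',q[q[:,1]<q[i,1]+.03][:,0].min().round(3),q[q[:,1]<q[i,1]+.03][:,0].max().round(3))
b=C[60:200,410:512].reshape(-1,3); b=b[b[:,2]>.17]
for z in np.arange(.17,.9,.05):
    q=b[(b[:,2]>=z)&(b[:,2]<z+.05)]
    if len(q)>4:
        i=q[:,1].argmax(); print('head',z.round(2),len(q),'maxy',q[i].round(3),'xmin',q[:,0].min().round(3),'xmax',q[:,0].max().round(3))
E
```

```text
arm 0.27 21 miny [ 0.562 -0.091  0.281] x range of near-edge 0.558 0.562
arm 0.32 34 miny [ 0.542 -0.098  0.37 ] x range of near-edge 0.542 0.559
arm 0.37 905 miny [ 0.606 -0.135  0.408] x range of near-edge 0.562 0.614
arm 0.42 804 miny [ 0.594 -0.129  0.422] x range of near-edge 0.538 0.601
arm 0.47 792 miny [ 0.54  -0.113  0.47 ] x range of near-edge 0.465 0.544
arm 0.52 303 miny [ 0.492 -0.074  0.521] x range of near-edge 0.476 0.514
arm 0.57 357 miny [ 0.456 -0.082  0.607] x range of near-edge 0.435 0.481
arm 0.62 375 miny [ 0.436 -0.076  0.622] x range of near-edge 0.431 0.46
arm 0.67 921 miny [ 0.43  -0.059  0.672] x range of near-edge 0.429 0.444
arm 0.72 4216 miny [ 0.408 -0.077  0.753] x range of near-edge 0.322 0.422
arm 0.77 6106 miny [ 0.393 -0.072  0.77 ] x range of near-edge 0.338 0.407
head 0.17 112 maxy [ 0.557 -0.302  0.218] xmin 0.531 xmax 0.579
head 0.22 192 maxy [ 0.575 -0.3    0.27 ] xmin 0.532 xmax 0.594
head 0.27 227 maxy [ 0.569 -0.296  0.316] xmin 0.532 xmax 0.595
head 0.32 138 maxy [ 0.571 -0.295  0.334] xmin 0.544 xmax 0.581
head 0.37 77 maxy [ 0.564 -0.296  0.38 ] xmin 0.545 xmax 0.578
head 0.42 66 maxy [ 0.567 -0.278  0.461] xmin 0.539 xmax 0.585
head 0.47 328 maxy [ 0.61  -0.268  0.509] xmin 0.502 xmax 0.62
head 0.52 689 maxy [ 0.592 -0.267  0.56 ] xmin 0.502 xmax 0.62
head 0.57 806 maxy [ 0.609 -0.266  0.588] xmin 0.501 xmax 0.62
head 0.62 725 maxy [ 0.598 -0.259  0.661] xmin 0.502 xmax 0.62
head 0.67 1177 maxy [ 0.601 -0.258  0.682] xmin 0.501 xmax 0.62
head 0.72 1679 maxy [ 0.616 -0.267  0.736] xmin 0.501 xmax 0.623
```

```bash
python3 -m crank '[[0.012,0,0.006,0.02,0],[0.012,0,0.006,0.025,0],[0.012,0,0,0.025,0],[0.012,0,0,0.01,0],[0.012,0,0,0,0]]' 60 | grep -E 'tcp|force|gap'
python3 - <<'E'
from h import *
plan(.5302+.0812,.1069-.2868,.086,3.74)
t=snapshot('top'); s=snapshot('side')
cv2.imwrite('pics/t15.png',t['image'])
cv2.imwrite('pics/s15.png',cv2.resize(s['image'][20:220,180:400],None,fx=3,fy=3))
C=cloud(t)
a=C[100:260,300:412].reshape(-1,3); a=a[a[:,2]>.17]
for z in np.arange(.17,.6,.05):
    q=a[(a[:,2]>=z)&(a[:,2]<z+.05)]
    if len(q)>4: 
        i=q[:,1].argmin(); print('arm',z.round(2),len(q),'miny',q[i].round(3))
E
```

```text
tcp_pos: [0.6083, -0.1504, 0.0878]
force: [-5.3, -3.1, 8.7]
finger_gap: 0.242
t 30.45 pos [ 0.6083 -0.1504  0.0878] ang 3.69 F [-5.3 -3.1  8.7] gap 20.7 q6 -0.48
shift tx,ty,tz [0.0018 0.0012 0.0296] yaw(cw+) -0.0008
arm 0.27 9 miny [ 0.578 -0.172  0.299]
arm 0.32 48 miny [ 0.559 -0.174  0.361]
arm 0.37 901 miny [ 0.615 -0.214  0.407]
arm 0.42 883 miny [ 0.607 -0.208  0.42 ]
arm 0.47 829 miny [ 0.543 -0.182  0.472]
arm 0.52 287 miny [ 0.501 -0.137  0.522]
arm 0.57 393 miny [ 0.463 -0.142  0.598]
```

View pics/t15.png

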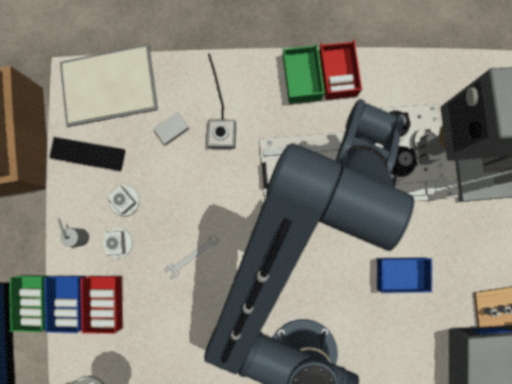

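View pics/s15.png

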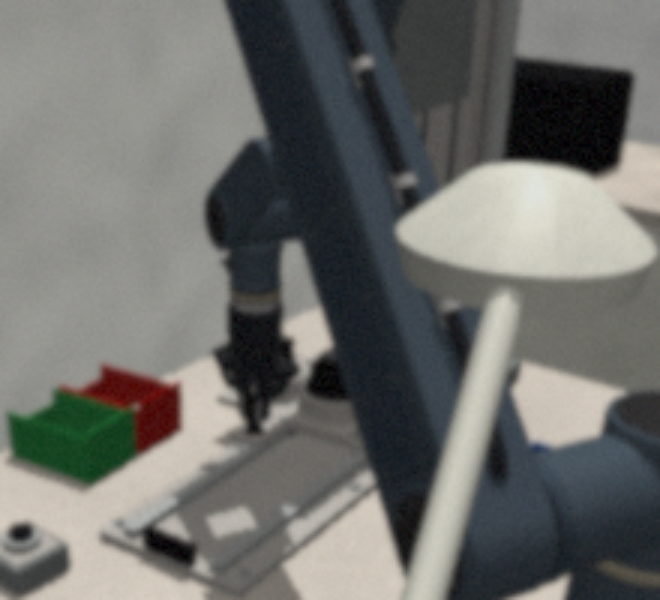

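```bash
python3 -m crank '[[0.012,0,0.001,0.015,0],[0.012,0,0,0.01,0],[0.012,0,0,0.004,0],[0.012,0,0,0,0],[0.012,0,0,0,0]]' 60 | grep -E 'tcp|force|gap'
python3 - <<'E'
from h import *
plan(.5302+.0812,.1069-.2868,.086,3.74)
t=snapshot('top')
cv2.imwrite('pics/t16.png',cv2.resize(t['image'][100:200,340:470],None,fx=6,fy=6,interpolation=2))
E
```

```text
tcp_pos: [0.6102, -0.1769, 0.0878]
force: [-6.0, 0.6, 10.2]
finger_gap: 0.24
t 31.05 pos [ 0.6102 -0.1769  0.0878] ang 3.72 F [-6.   0.6 10.2] gap 20.5 q6 -0.52
shift tx,ty,tz [0.0018 0.001  0.003 ] yaw(cw+) -0.0003
```

View pics/t16.png

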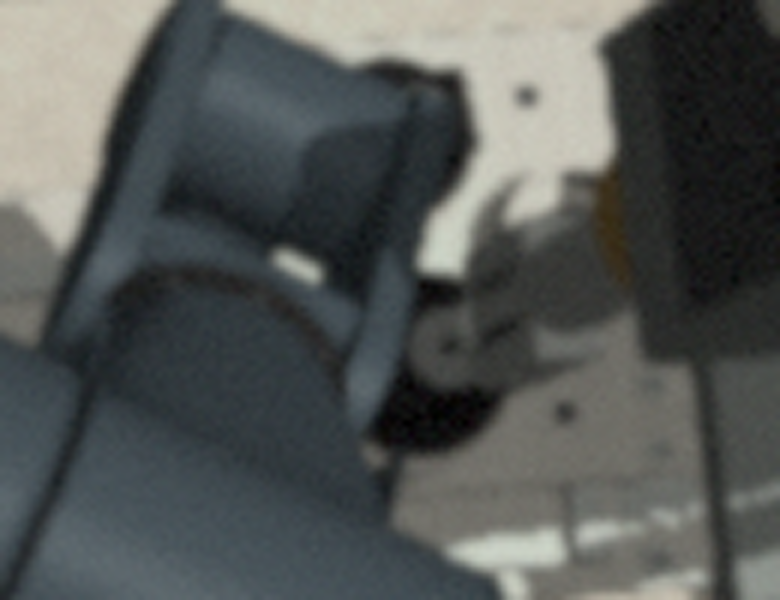

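```bash
python3 -m crank '[[0.012,0,0.001,0.003,0],[0.012,0,0,0,0],[0.012,0,0,0,0]]' 60 | grep -E 'tcp|force|gap'
python3 -m crank '[[0.05,0,0,0,0],[0.05,0,0,0,0],[0.05,0,0,0,0]]' 60 | grep -E 'tcp|force|gap'
python3 -m crank '[[0.05,-0.03,0,0,0],[0.05,-0.04,0,0,0],[0.05,-0.03,0,-0.03,0],[0.05,0,0,-0.05,0],[0.05,0,0,-0.05,0]]' 60 | grep -E 'tcp|force|gap'
python3 -m crank '[[0.03,0,0,-0.05,0],[0.03,0,0,-0.05,0],[0.03,0,0,-0.05,0],[0.03,0,0,-0.05,0],[0.03,0,0,0,0]]' 60 | grep -E 'tcp|force|gap'
python3 - <<'E'
from h import *
t=snapshot('top'); s=snapshot('side')
cv2.imwrite('pics/t17.png',cv2.resize(t['image'][100:200,340:470],None,fx=6,fy=6,interpolation=2))
cv2.imwrite('pics/s17.png',cv2.resize(s['image'][80:180,250:350],None,fx=6,fy=6,interpolation=2))
print(onz(t,[[414.6,157.1]],.157), proj(t,[[.5645,-.3165,.157],[.5645,-.3165,.17]]))
plan(.6657,.2336,.15)
E
```

```text
tcp_pos: [0.6111, -0.1788, 0.0878]
force: [-5.3, 3.9, 11.5]
finger_gap: 0.242
tcp_pos: [0.6128, -0.1804, 0.0858]
force: [-0.4, 0.5, -0.3]
finger_gap: 0.584
tcp_pos: [0.6052, -0.0504, 0.1874]
force: [0.4, 0.5, 0.6]
finger_gap: 0.585
tcp_pos: [0.5899, 0.1552, 0.1857]
force: [-0.1, -1.0, -0.2]
finger_gap: 0.354
[[ 0.56424693 -0.31458154  0.157     ]] [[415.26400555 157.00327268]
 [416.65719695 156.25082552]]
t 32.8 pos [0.5909 0.1504 0.1857] ang 3.91 F [-0.2 -0.7  0.5] gap 30.1 q6 -0.0
shift tx,ty,tz [ 0.0356  0.0803 -0.078 ] yaw(cw+) None
```

View pics/t17.png

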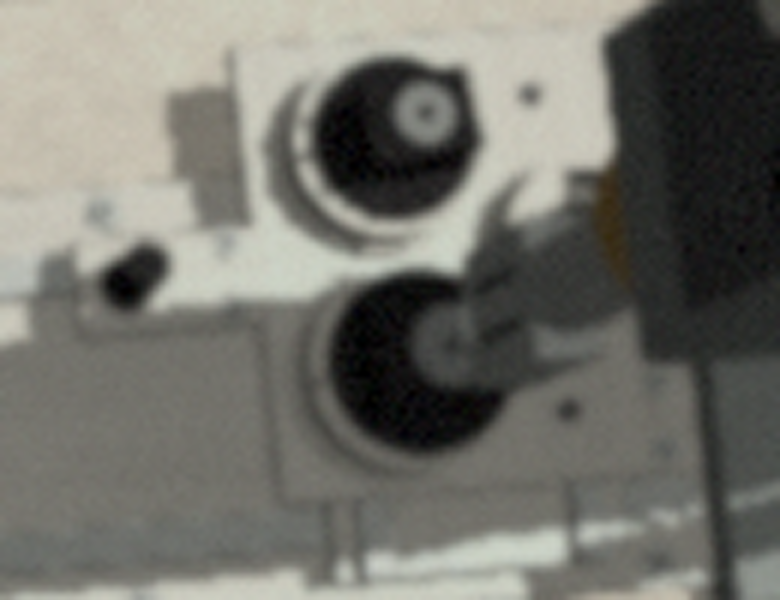

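View pics/s17.png

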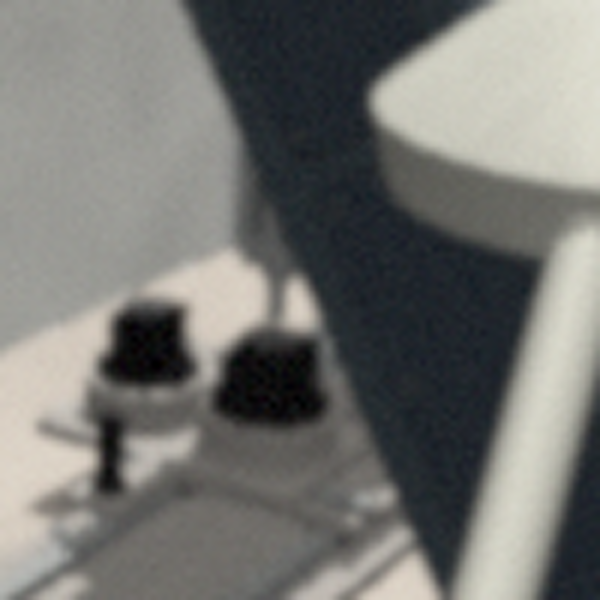

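```bash
python3 - <<'E'
from h import *
t=snapshot('top'); s=snapshot('side')
for th in(90,110,130):
  p,P,n=blob(t,411,118,.157,th,8); print('M',p,P,n,'-> L',P[:2]-[.1100,.0071])
for th in (60,75): print('knob', blob(t,361,145,.11,th,12,False))
# side flange/neck dark extents
C=cloud(t)
# flange & ring of L from top depth
for n,c,ro in(('L',(.5645,-.3155),.052),('M',(.6745,-.308),.047)):
    r=np.hypot(C[...,0]-c[0],C[...,1]-c[1]); k=(r<ro+.01)&(abs(C[...,2]-.106)<.008)
    H=cv2.convexHull((C[k][:,:2]*1000).astype(np.float32)); print(n,k.sum(),cv2.minEnclosingCircle(H))
g=s['image'].max(2)
F=6; G=cv2.resize(g[80:180,250:350],None,fx=F,fy=F,interpolation=2)
def row(y,x0,x1,th):
    r=G[y,x0:x1]<th; i=np.where(r)[0]; return x0+i.min(),x0+i.max()
for y in range(335,415,10): print(y,row(y,200,345,45))
for y in range(282,326,6):
    r=G[y,240:310].astype(int); print('tip',y,r[::5])
E
```

```text
M [410.49 118.37] [ 0.6744 -0.3087  0.157 ] 4988 -> L [ 0.5644 -0.3158]
M [410.46 118.36] [ 0.6744 -0.3086  0.157 ] 3573 -> L [ 0.5644 -0.3157]
M [410.01 118.66] [ 0.6736 -0.3073  0.157 ] 970 -> L [ 0.5636 -0.3144]
knob (array([361.5 , 146.16]), array([ 0.6052, -0.1751,  0.11  ]), 3834)
knob (array([361.48, 146.18]), array([ 0.6051, -0.1751,  0.11  ]), 4571)
L 430 ((562.7084350585938, -312.4312438964844), 53.12153244018555)
M 405 ((672.3359375, -306.30072021484375), 48.41719055175781)Traceback (most recent call last):
  File "<stdin>", line 16, in <module>
  File "<stdin>", line 15, in row
    return umr_minimum(a, axis, None, out, keepdims, initial, where)
ValueError: zero-size array to reduction operation minimum which has no identity
```

```bash
python3 - <<'E'
from h import *
from scipy.optimize import least_squares
a=np.radians(3.74); ex=np.array([np.cos(a),np.sin(a)]); ey=np.array([-np.sin(a),np.cos(a)])
for nm in('top','side'):
    D=[]
    for i in range(4):
        C=cloud(snapshot(nm)).reshape(-1,3); D.append(C)
    C=np.vstack(D)
    k=(C[:,0]>.5)&(C[:,0]<.63)&(C[:,1]>-.37)&(C[:,1]<-.24); C=C[k]
    for z0,z1 in((.215,.25),(.25,.29),(.29,.31),(.32,.36),(.36,.43),(.17,.2)):
        q=C[(C[:,2]>z0)&(C[:,2]<z1)]
        if len(q)<20: continue
        px=q[:,:2]@ex; py=q[:,:2]@ey
        # front face: max py
        f=py>np.percentile(py,90)-.006
        c0=(np.percentile(px,1)+np.percentile(px,99))/2
        print(nm,z0,len(q),'px 1/99',np.percentile(px,[1,99]).round(4),'mid',c0.round(4),'front py med',np.median(py[f]).round(4),f.sum())
for L in((.5644,-.3158),): print('L in ex,ey',np.dot(L,ex),np.dot(L,ey))
E
```

```text
top 0.215 396 px 1/99 [0.5112 0.5736] mid 0.5424 front py med -0.3388 360
top 0.25 586 px 1/99 [0.5113 0.5725] mid 0.5419 front py med -0.3392 518
top 0.29 470 px 1/99 [0.5116 0.5733] mid 0.5425 front py med -0.3391 223
top 0.32 437 px 1/99 [0.5224 0.5592] mid 0.5408 front py med -0.3336 279
top 0.36 425 px 1/99 [0.523  0.5566] mid 0.5398 front py med -0.3346 307
top 0.17 39 px 1/99 [0.5363 0.5477] mid 0.542 front py med -0.3471 39
side 0.215 255 px 1/99 [0.5217 0.574 ] mid 0.5478 front py med -0.3372 201
side 0.25 143 px 1/99 [0.5425 0.5714] mid 0.5569 front py med -0.3366 123
side 0.17 75 px 1/99 [0.5329 0.5504] mid 0.5416 front py med -0.3467 42
L in ex,ey 0.542598701914042 -0.3519426781184636
```

```bash
python3 -m crank '[[0,0,0.04,-0.03,0],[0,0,0.04,-0.03,0],[0,0,0,-0.017,0],[0,0,0,0,0],[0,0,0,0,0]]' 60 | grep -E 'tcp|force|gap'
python3 - <<'E'
from h import *
t=snapshot('top'); s=snapshot('side')
im=np.clip(s['image'][90:150,270:330].astype(float)*2.2,0,255).astype(np.uint8)
cv2.imwrite('pics/s18.png',cv2.resize(im,None,fx=10,fy=10,interpolation=2))
for P in ([.5644,-.3158,.157],[.5644,-.3158,.17],[.5644,-.3158,.21],[.565,-.318,.157],[.565,-.318,.17],[.565,-.318,.21]):
    p=proj(s,[P])[0]; print(P,p.round(2),'crop',((p-[270,90]+.5)*10-.5).round(0))
plan(.6657,.2336,.1)
E
```

```text
tcp_pos: [0.6646, 0.2307, 0.1854]
force: [0.3, -1.1, -0.4]
finger_gap: -0.003
[0.5644, -0.3158, 0.157] [295.38 135.7 ] crop [258. 461.]
[0.5644, -0.3158, 0.17] [295.54 132.95] crop [260. 434.]
[0.5644, -0.3158, 0.21] [296.05 124.37] crop [265. 348.]
[0.565, -0.318, 0.157] [295.55 135.52] crop [260. 460.]
[0.565, -0.318, 0.17] [295.71 132.78] crop [262. 432.]
[0.565, -0.318, 0.21] [296.22 124.2 ] crop [267. 347.]
t 33.9 pos [0.6649 0.2298 0.186 ] ang 3.69 F [ 0.2 -0.5  0.4] gap -0.1 q6 0.11
shift tx,ty,tz [ 0.0859  0.0011 -0.0038] yaw(cw+) None
```

View pics/s18.png

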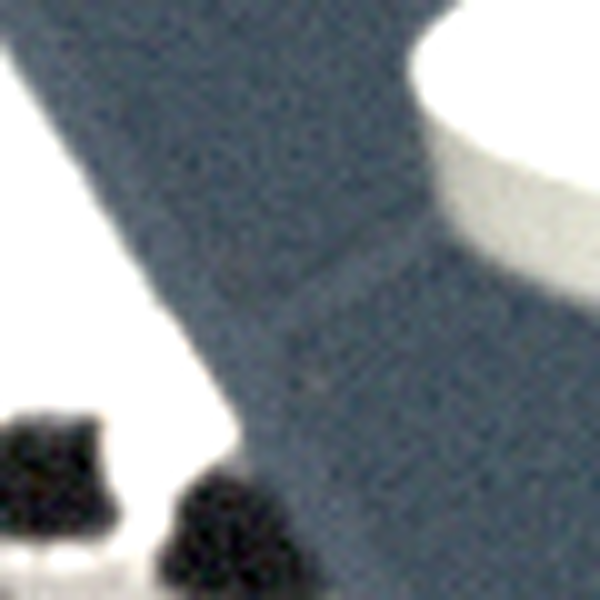

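```bash
python3 - <<'E'
import cv2,numpy as np
im=cv2.imread('pics/s17.png'); c=np.clip(im[240:420,190:350].astype(float)*2.5,0,255).astype(np.uint8)
cv2.imwrite('pics/s17b.png',cv2.resize(c,None,fx=3.5,fy=3.5,interpolation=2))
E
```

```text
(no output)
```

View pics/s17b.png

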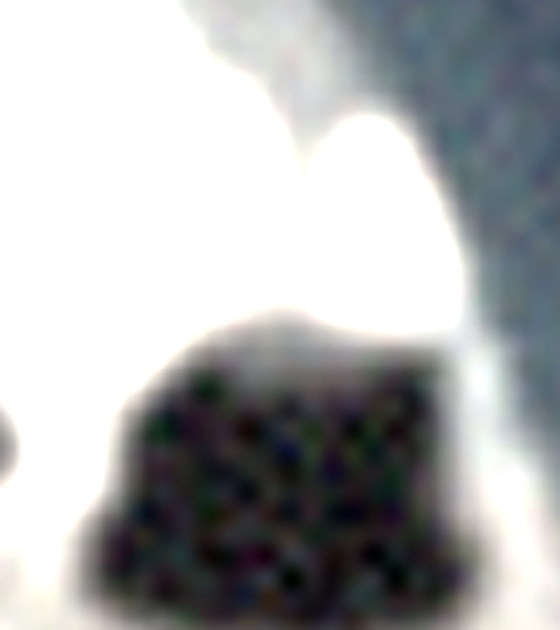

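```bash
python3 -m crank '[[0.04,0,-0.04,0.03,0],[0.05,0,-0.04,0.03,0],[0.05,0,0,0.05,0],[0.05,0,0,0.05,0],[0.05,0,0,0.05,0]]' 60 | grep -E 'tcp|force|gap'
python3 -m crank '[[0.05,0,0,0.05,0],[0.05,0,0,0.05,0],[0.05,0,0,0.05,0],[0.05,0,0,0.04,0],[0.05,0,0,0,0]]' 60 | grep -E 'tcp|force|gap'
python3 -m crank '[[0.05,0,0,0,0],[0.05,0,0,0,0]]' 60 | grep -E 'tcp|force|gap'
python3 -c "
from h import *
plan(.6101,-.1788,.0878,3.74)"
```

```text
tcp_pos: [0.5985, 0.0139, 0.1868]
force: [0.3, 0.5, 0.7]
finger_gap: 0.584
tcp_pos: [0.6118, -0.1805, 0.1867]
force: [-0.4, -0.1, -0.3]
finger_gap: 0.591
tcp_pos: [0.6111, -0.1726, 0.1861]
force: [0.1, -0.7, 0.4]
finger_gap: 0.584
t 35.1 pos [ 0.6111 -0.1726  0.1861] ang 3.71 F [ 0.1 -0.7  0.4] gap 49.9 q6 -0.52
shift tx,ty,tz [ 0.0983 -0.0013  0.0062] yaw(cw+) -0.0005
```

```bash
python3 -m crank '[[0.05,0.045,-0.001,0.006,0],[0.05,0.045,0,0,0],[0.05,0,0,0,0],[0.05,0,0,0,0],[0.05,0,0,0,0]]' 60 | grep -E 'tcp|force|gap'
python3 -c "
from h import *
plan(.6101,-.1788,.0878,3.74)"
```

```text
tcp_pos: [0.6133, -0.1792, 0.0986]
force: [0.6, -0.3, 0.4]
finger_gap: 0.589
t 35.6 pos [ 0.6133 -0.1792  0.0986] ang 3.8 F [ 0.6 -0.3  0.4] gap 50.3 q6 -0.53
shift tx,ty,tz [ 0.0108 -0.0032 -0.0006] yaw(cw+) 0.001
```

```bash
python3 -m crank '[[0.05,0.01,-0.003,0,0],[0.05,0,0,0,0],[0.05,0,0,0,0]]' 60 | grep -E 'tcp|force|gap'
python3 -c "
from h import *
plan(.6101,-.1788,.0878,3.74)"
```

```text
tcp_pos: [0.6087, -0.1796, 0.0868]
force: [-0.1, 0.1, 0.1]
finger_gap: 0.588
t 35.9 pos [ 0.6087 -0.1796  0.0868] ang 3.72 F [-0.1  0.1  0.1] gap 50.2 q6 -0.53
shift tx,ty,tz [-0.001   0.0015 -0.0007] yaw(cw+) -0.0003
```

```bash
python3 -m crank '[[0.05,-0.001,0.001,0,0],[0.05,0,0,0,0],[0.05,0,0,0,0]]' 60 | grep -E 'tcp|force|gap'
python3 -m crank '[[0.05,0,0,0,0],[0.05,0,0,0,0]]' 60 | grep -E 'tcp|force|gap'
```

```text
tcp_pos: [0.6098, -0.1796, 0.0873]
force: [0.4, 0.6, -0.6]
finger_gap: 0.584
tcp_pos: [0.6096, -0.1795, 0.087]
force: [-0.1, -0.1, -0.1]
finger_gap: 0.588
```

```bash
python3 -m crank '[[0.012,0,0,0,0],[0.012,0,0,0,0],[0.012,0,0,0,0],[0.012,0,0,0,0],[0.012,0,0,0,0]]' 60 | grep -E 'tcp|force|gap'
python3 -m crank '[[0.012,0,0,0,0],[0.012,0,0,0,0],[0.012,0,0,0,0]]' 60 | grep -E 'tcp|force|gap'
```

```text
tcp_pos: [0.6104, -0.1795, 0.0873]
force: [3.4, 1.0, 0.7]
finger_gap: 0.242
tcp_pos: [0.6104, -0.1795, 0.0873]
force: [4.6, 2.0, 0.6]
finger_gap: 0.243
```

```bash
python3 -m crank '[[0.012,0,0,0.002,0],[0.012,0,0,0,0],[0.012,0,0,0,0]]' 60 | grep -E 'tcp|force|gap'
```

```text
tcp_pos: [0.6104, -0.1804, 0.0873]
force: [4.1, 4.8, 1.2]
finger_gap: 0.241
```

```bash
python3 -m crank '[[0.012,0,0,0.001,0],[0.012,0,0,0,0],[0.012,0,0,0,0]]' 60 | grep -E 'tcp|force|gap'
python3 - <<'E'
from h import *
t=snapshot('top'); cv2.imwrite('pics/t19.png',cv2.resize(t['image'][100:200,340:470],None,fx=6,fy=6,interpolation=2))
E
```

```text
tcp_pos: [0.6105, -0.181, 0.0873]
force: [4.8, 5.4, 2.0]
finger_gap: 0.242
```

View pics/t19.png

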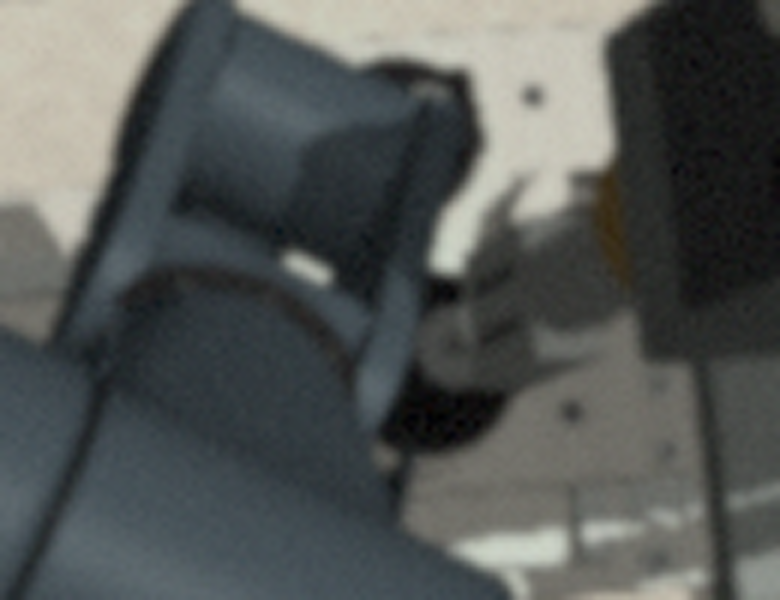

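```bash
python3 -m crank '[[0.05,0,0,0,0],[0.05,0,0,0,0],[0.05,0,0,0,0]]' 60 | grep -E 'tcp|force|gap'
python3 -m crank '[[0.05,-0.03,0,0,0],[0.05,-0.04,0,0,0],[0.05,-0.03,0,-0.03,0],[0.05,0,0,-0.05,0],[0.05,0,0,-0.05,0]]' 60 | grep -E 'tcp|force|gap'
python3 -m crank '[[0.03,0,0,-0.05,0],[0.03,0,0,-0.05,0],[0.03,0,0,-0.05,0],[0.03,0,0,-0.05,0],[0.03,0,0,0,0]]' 60 | grep -E 'tcp|force|gap'
python3 - <<'E'
from h import *
t=snapshot('top'); s=snapshot('side')
cv2.imwrite('pics/t20.png',cv2.resize(t['image'][100:200,340:470],None,fx=6,fy=6,interpolation=2))
im=s['image'][115:155,270:320]
cv2.imwrite('pics/s20.png',cv2.resize(np.clip(im.astype(float)*1.8,0,255).astype(np.uint8),None,fx=14,fy=14,interpolation=2))
for th in(90,110): 
    p,P,n=blob(t,411,118,.157,th,8); print('M',p,P,n,'-> L',P[:2]-[.1100,.0071])
plan(.6657,.2336,.1)
E
```

```text
tcp_pos: [0.6087, -0.1827, 0.0866]
force: [0.1, 1.0, -0.4]
finger_gap: 0.584
tcp_pos: [0.6015, -0.0529, 0.1884]
force: [0.1, 0.7, -0.2]
finger_gap: 0.586
tcp_pos: [0.5865, 0.1524, 0.1868]
force: [0.4, -0.8, 0.9]
finger_gap: 0.353
M [411.02 118.64] [ 0.6736 -0.3102  0.157 ] 4959 -> L [ 0.5636 -0.3173]
M [410.97 118.65] [ 0.6736 -0.3101  0.157 ] 3492 -> L [ 0.5636 -0.3172]
t 39.25 pos [0.5876 0.1475 0.1868] ang 3.9 F [-0.2  0.6  0.3] gap 30.3 q6 -0.01
shift tx,ty,tz [ 0.0866  0.0838 -0.0806] yaw(cw+) None
```

View pics/t20.png

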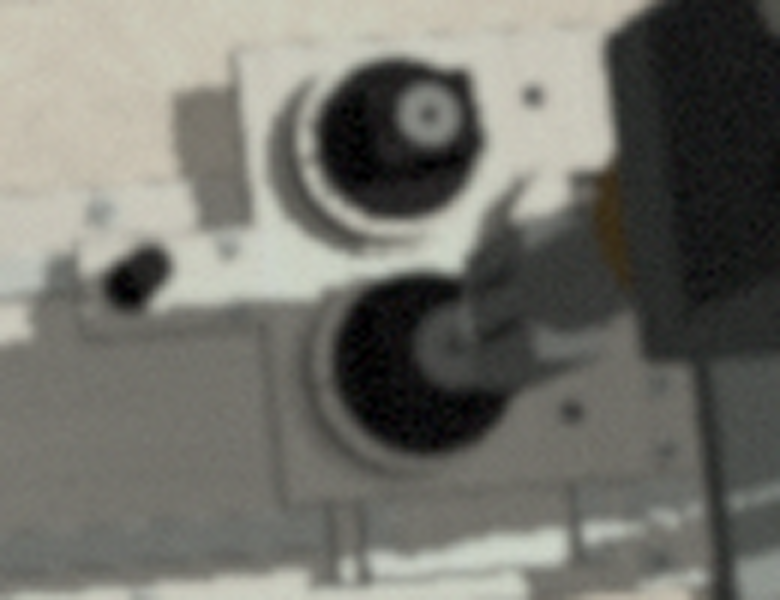

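View pics/s20.png

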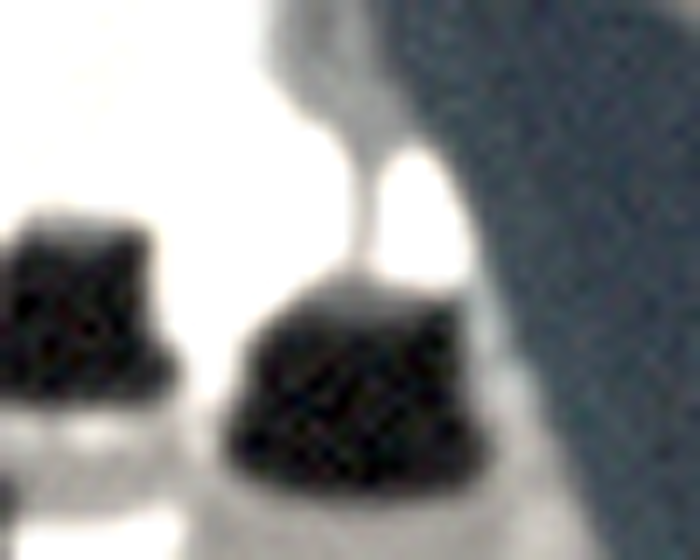

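```bash
python3 -m crank '[[0,0,0.04,-0.03,0],[0,0,0.042,-0.03,0],[0,0,0,-0.02,0],[0,0.045,0,0,0],[0,0.04,0,0,0]]' 60 | grep -E 'tcp|force|gap'
python3 -m crank '[[0,0.02,0,0,0],[0,0,0,0,0],[0,0,0,0,0]]' 60 | grep -E 'tcp|force|gap'
python3 -c "
from h import *
plan(.6662,.2336,.06)"
```

```text
tcp_pos: [0.6646, 0.2296, 0.1018]
force: [-0.2, 0.4, -0.7]
finger_gap: 0.001
tcp_pos: [0.664, 0.2293, 0.0821]
force: [-0.2, -0.5, 0.6]
finger_gap: -0.002
t 40.05 pos [0.664  0.2293 0.0821] ang 3.62 F [-0.2 -0.5  0.6] gap -0.2 q6 0.11
shift tx,ty,tz [ 0.0221  0.0025 -0.0042] yaw(cw+) None
```

```bash
python3 -m crank '[[0,0.01,0.0025,-0.004,0],[0,0.004,0,0,0],[0,0,0,0,0]]' | grep -E 'tcp|force'
python3 -m crank '[[0,0.004,0,0,0],[0,0,0,0,0]]' | grep -E 'tcp|force'
python3 -m crank '[[0,0.003,0,0,0],[0,0,0,0,0]]' | grep -E 'tcp|force'
```

```text
tcp_pos: [0.666, 0.2351, 0.0682]
force: [-0.4, -0.8, 0.3]
tcp_pos: [0.6665, 0.2353, 0.0644]
force: [1.0, 0.6, 1.2]
tcp_pos: [0.6666, 0.2353, 0.0616]
force: [0.1, -0.2, 4.4]
```

```bash
python3 -m crank '[[0,0.0025,0,0,0],[0,0,0,0,0]]' | grep -E 'tcp|force'
python3 -m crank '[[0,0.0015,0,0,0],[0,0,0,0,0]]' | grep -E 'tcp|force'
python3 -m crank '[[0,0.002,0,0,0],[0,0,0,0,0],[0,0,0,0,0]]' | grep -E 'tcp|force'
python3 - <<'E'
from h import *
t=snapshot('top'); s=snapshot('side')
for th in(90,110): 
    p,P,n=blob(t,411,118,.157,th,8); print('M',p,P,n)
E
```

```text
tcp_pos: [0.6666, 0.2353, 0.0592]
force: [-0.7, 0.4, 5.1]
tcp_pos: [0.6666, 0.2353, 0.0591]
force: [-2.2, -0.5, 11.6]
tcp_pos: [0.6667, 0.2353, 0.0589]
force: [-4.7, -2.0, 18.0]
M [411.   118.64] [ 0.6736 -0.3101  0.157 ] 4834
M [410.94 118.64] [ 0.6736 -0.31    0.157 ] 3314
```

```bash
python3 -m crank '[[0,-0.03,0,0,0],[0,-0.05,0,0,0],[0,-0.05,0,0,0],[0.04,0,-0.03,0.03,0],[0.05,0,-0.03,0.03,0]]' | grep -E 'tcp|force'
python3 -m crank '[[0.05,0,-0.02,0.045,0],[0.05,0,0,0.05,0],[0.05,0,0,0.05,0],[0.05,0,0,0.05,0],[0.05,0,0,0.05,0]]' 60 | grep -E 'tcp|force|gap'
python3 -m crank '[[0.05,0,0,0.05,0],[0.05,0,0,0.04,0],[0.05,0,0,0.015,0],[0.05,0,0,0,0],[0.05,0,0,0,0]]' 60 | grep -E 'tcp|force|gap'
python3 -c "
from h import *
plan(.6105,-.181,.0878,3.74)"
```

```text
tcp_pos: [0.6108, 0.1714, 0.1868]
force: [-0.1, -0.7, -0.2]
tcp_pos: [0.6052, -0.0762, 0.1844]
force: [0.3, 0.2, 0.3]
finger_gap: 0.583
tcp_pos: [0.612, -0.1778, 0.1843]
force: [0.1, 0.0, 0.2]
finger_gap: 0.59
t 43.05 pos [ 0.612  -0.1778  0.1843] ang 3.72 F [0.1 0.  0.2] gap 50.4 q6 -0.52
shift tx,ty,tz [ 0.0965 -0.0016  0.0033] yaw(cw+) -0.0003
```

```bash
python3 -m crank '[[0.05,0.045,-0.0015,0.002,0],[0.05,0.045,0,0,0],[0.05,0.006,0,0,0],[0.05,0,0,0,0],[0.05,0,0,0,0]]' 60 | grep -E 'tcp|force|gap'
python3 -c "
from h import *
plan(.6105,-.181,.0878,3.74)"
```

```text
tcp_pos: [0.6129, -0.1807, 0.0909]
force: [-0.0, -1.1, 0.0]
finger_gap: 0.584
t 43.55 pos [ 0.6129 -0.1807  0.0909] ang 3.82 F [-0.  -1.1  0. ] gap 49.9 q6 -0.53
shift tx,ty,tz [ 0.0031 -0.0024  0.0001] yaw(cw+) 0.0013
```

```bash
python3 -m crank '[[0.05,0.003,-0.0015,0,0],[0.05,0,0,0,0],[0.05,0,0,0,0]]' 60 | grep -E 'tcp|force|gap'
python3 -m crank '[[0.012,0,0,0,0],[0.012,0,0,0,0],[0.012,0,0,0,0],[0.012,0,0,0,0],[0.012,0,0,0,0]]' 60 | grep -E 'tcp|force|gap'
python3 -m crank '[[0.012,0,0,0,0],[0.012,0,0,0,0],[0.012,0,0,0,0]]' 60 | grep -E 'tcp|force|gap'
python3 -c "
from h import *
plan(.6105-.1099,-.181-.0068,.0878,3.74)"
```

```text
tcp_pos: [0.6104, -0.1817, 0.0873]
force: [-0.4, 0.4, 0.1]
finger_gap: 0.584
tcp_pos: [0.6104, -0.1816, 0.0866]
force: [0.5, 0.3, 4.3]
finger_gap: 0.242
tcp_pos: [0.6104, -0.1816, 0.0866]
force: [0.5, 0.4, 5.2]
finger_gap: 0.242
t 44.65 pos [ 0.6104 -0.1816  0.0866] ang 3.72 F [0.5 0.4 5.2] gap 20.7 q6 -0.53
shift tx,ty,tz [-0.0014 -0.1099 -0.0009] yaw(cw+) -0.0004
```

```bash
python3 -m crank '[[0.012,0,-0.01,0,0],[0.012,0,-0.02,0,0],[0.012,0,-0.025,0,0],[0.012,0,-0.025,0,0],[0.012,0,-0.015,0,0]]' 60 | grep -E 'tcp|force|gap'
python3 -m crank '[[0.012,0,-0.01,0,0],[0.012,0,-0.005,0,0],[0.012,0,0,0,0],[0.012,0,0,0,0]]' 60 | grep -E 'tcp|force|gap'
python3 -c "
from h import *
plan(.5005,-.1885,.0866,3.74)"
```

```text
tcp_pos: [0.5168, -0.188, 0.0866]
force: [8.0, 2.8, 0.3]
finger_gap: 0.246
tcp_pos: [0.5009, -0.189, 0.0865]
force: [2.1, 0.2, 5.6]
finger_gap: 0.243
t 45.55 pos [ 0.5009 -0.189   0.0865] ang 3.72 F [2.1 0.2 5.6] gap 20.7 q6 -0.63
shift tx,ty,tz [-0.0001 -0.0004 -0.0006] yaw(cw+) -0.0003
```

Within about half a millimetre. Release, back off and measure.

```bash
python3 -m crank '[[0.05,0,0,0,0],[0.05,0,0,0,0],[0.05,0,0,0,0]]' 60 | grep -E 'tcp|force|gap'
python3 -m crank '[[0.05,-0.03,0,0,0],[0.05,-0.04,0,0,0],[0.05,-0.03,0,-0.03,0],[0.05,0,0.02,-0.045,0],[0.05,0,0.02,-0.045,0]]' 60 | grep -E 'tcp|force|gap'
python3 -m crank '[[0.03,0,0.02,-0.045,0],[0.03,0,0.02,-0.045,0],[0.03,0,0.02,-0.045,0],[0.03,0,0.02,-0.045,0],[0.03,0,0,0,0]]' 60 | grep -E 'tcp|force|gap'
python3 - <<'E'
from h import *
t=snapshot('top'); s=snapshot('side')
cv2.imwrite('pics/t21.png',cv2.resize(t['image'][100:230,340:470],None,fx=6*.75,fy=4.5,interpolation=2))
im=s['image'][105:165,270:340]
cv2.imwrite('pics/s21.png',cv2.resize(np.clip(im.astype(float)*1.8,0,255).astype(np.uint8),None,fx=10,fy=10,interpolation=2))
print(proj(t,[[.4536,-.3243,.157],[.5636,-.3172,.157]]))
plan(.6657,.2336,.1)
E
```

```text
tcp_pos: [0.4994, -0.1882, 0.0854]
force: [0.2, 0.9, 0.4]
finger_gap: 0.581
tcp_pos: [0.5326, -0.0657, 0.1871]
force: [0.6, -0.5, -0.6]
finger_gap: 0.585
tcp_pos: [0.6015, 0.1243, 0.1856]
force: [0.2, -0.9, -0.0]
finger_gap: 0.351
[[419.79913453 196.66880501]
 [415.52371316 157.3204495 ]]
t 46.95 pos [0.5997 0.1197 0.1852] ang 3.9 F [-0.  -0.5 -0. ] gap 29.9 q6 -0.05
shift tx,ty,tz [ 0.085   0.0738 -0.1092] yaw(cw+) None
```

View pics/t21.png

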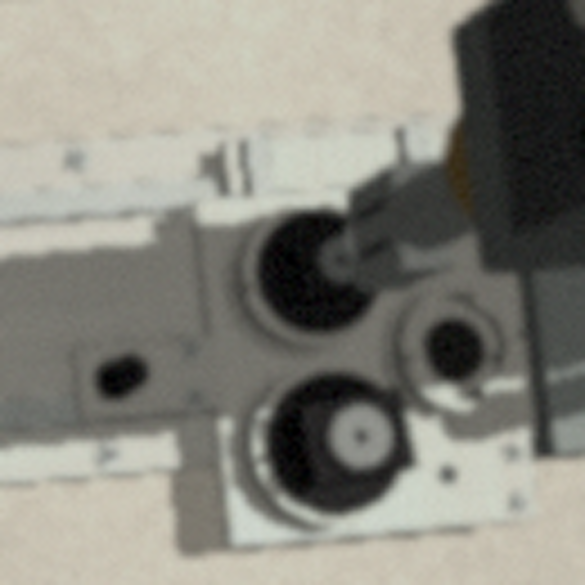

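View pics/s21.png

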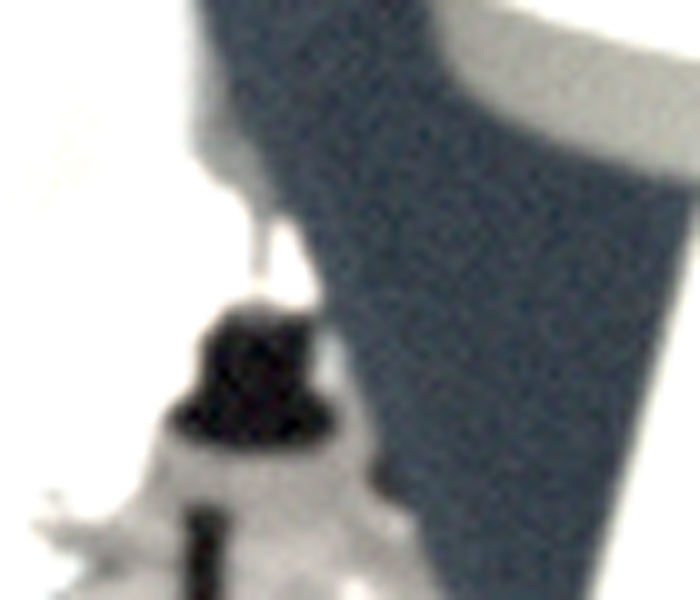

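```bash
python3 - <<'E'
from h import *
t=snapshot('top'); s=snapshot('side')
for th in(90,110): 
    p,P,n=blob(t,420,197,.157,th,9); print('L',p,P,n,'-> M',P[:2]+[.1100,.0071])
g=s['image'].max(2).astype(np.uint8)
G=cv2.resize(g[105:165,270:340],None,fx=10,fy=10,interpolation=2)
for y in (360,380,400,420,430):
    r=G[y,130:345]; i=np.where(r<75)[0]; print(y,130+i.min(),130+i.max(),(260+i.min()+i.max())/2)
for y in (225,235,245,255,265):
    r=G[y,235:290].astype(int); print(y,r[::5])
for P in([.5636,-.3172,.17],[.5636,-.3172,.157],[.5636,-.3172,.109],[.5636,-.3172,.18]): print(((proj(s,[P])[0]-[270,105]+.5)*10-.5).round(0))
E
```

```text
L [419.87 196.48] [ 0.4541 -0.3245  0.157 ] 10082 -> M [ 0.5641 -0.3174]
L [419.9  196.49] [ 0.4541 -0.3246  0.157 ] 8328 -> M [ 0.5641 -0.3175]
360 202 314 258.0
380 199 312 255.5
400 185 333 259.0
420 168 343 255.5
430 169 342 255.5
225 [194 176 152 127 107  98 100 106 115 123 123]
235 [196 181 159 137 118 105 105 119 137 149 149]
245 [197 184 163 140 121 110 113 127 147 163 168]
255 [199 182 158 135 118 110 115 132 154 172 180]
265 [194 178 156 136 121 113 120 137 161 180 189]
[263. 284.]
[262. 311.]
[256. 410.]
[264. 262.]
```

```bash
python3 -m crank '[[0,0,0.025,-0.04,0],[0,0,0.025,-0.04,0],[0,0,0.025,-0.03,0],[0,0.045,0,0,0],[0,0.04,0,0,0]]' 60 | grep -E 'tcp|force|gap'
python3 -m crank '[[0,0.02,0,0,0],[0,0,0,0,0],[0,0,0,0,0]]' 60 | grep -E 'tcp|force|gap'
python3 -c "
from h import *
plan(.6662,.2345,.0682)"
```

```text
tcp_pos: [0.6696, 0.2323, 0.101]
force: [0.3, -0.6, -0.5]
finger_gap: -0.003
tcp_pos: [0.6685, 0.2315, 0.0812]
force: [0.6, -0.1, 1.3]
finger_gap: -0.001
t 47.85 pos [0.6685 0.2315 0.0812] ang 3.6 F [ 0.6 -0.1  1.3] gap -0.1 q6 0.11
shift tx,ty,tz [ 0.013  -0.0021 -0.0031] yaw(cw+) None
```

```bash
python3 -m crank '[[0,0.01,-0.002,-0.002,0],[0,0.003,0,0,0],[0,0,0,0,0]]' | grep -E 'tcp|force'
python3 -m crank '[[0,0.004,0,0,0],[0,0.003,0,0,0],[0,0,0,0,0]]' | grep -E 'tcp|force'
python3 -m crank '[[0,0.0025,0,0,0],[0,0.001,0,0,0],[0,0,0,0,0]]' | grep -E 'tcp|force'
```

```text
tcp_pos: [0.6659, 0.235, 0.0684]
force: [-0.2, 0.0, 0.0]
tcp_pos: [0.6668, 0.2353, 0.0617]
force: [0.2, 0.6, 3.6]
tcp_pos: [0.6668, 0.2353, 0.0591]
force: [-1.1, -0.1, 8.2]
```

```bash
python3 -m crank '[[0,0.002,0,0,0],[0,0,0,0,0],[0,0,0,0,0],[0,0,0,0,0]]' | grep -E 'tcp|force'
python3 - <<'E'
from h import *
t=snapshot('top')
for th in(90,110): 
    p,P,n=blob(t,420,197,.157,th,9); print('L',p,P,n,'-> M',P[:2]+[.1100,.0071])
E
python3 -m crank '[[0,-0.03,0,0,0],[0,-0.05,0,0,0],[0,-0.05,0,0,0],[0.04,0,-0.03,0.03,0],[0.05,0,-0.03,0.03,0]]' | grep -E 'tcp|force'
python3 -c "
from h import *
plan(.5009,-.1885,.186,3.74)"
```

```text
tcp_pos: [0.6669, 0.2354, 0.059]
force: [-3.5, -0.1, 15.6]
L [419.85 196.47] [ 0.4541 -0.3245  0.157 ] 9752 -> M [ 0.5641 -0.3174]
L [419.87 196.49] [ 0.4541 -0.3245  0.157 ] 7945 -> M [ 0.5641 -0.3174]
tcp_pos: [0.6108, 0.1715, 0.1874]
force: [0.2, -0.6, -1.4]
t 49.7 pos [0.6108 0.1715 0.1874] ang 3.84 F [ 0.2 -0.6 -1.4] gap 28.3 q6 0.03
shift tx,ty,tz [ 0.0008 -0.1338  0.3518] yaw(cw+) 0.0017
```

```bash
python3 -m crank '[[0.05,0,-0.02,0.045,0],[0.05,0,-0.02,0.045,0],[0.05,0,-0.02,0.045,0],[0.05,0,-0.02,0.045,0],[0.05,0,-0.02,0.045,0]]' 60 | grep -E 'tcp|force|gap'
python3 -m crank '[[0.05,0,-0.02,0.045,0],[0.05,0,-0.014,0.045,0],[0.05,0,0,0.035,0],[0.05,0,0,0,0],[0.05,0,0,0,0]]' 60 | grep -E 'tcp|force|gap'
python3 -c "
from h import *
plan(.5009,-.1885,.0878,3.74)"
```

```text
tcp_pos: [0.5235, -0.061, 0.1851]
force: [1.0, 0.1, 0.4]
finger_gap: 0.587
tcp_pos: [0.4984, -0.187, 0.185]
force: [0.7, 0.8, -0.4]
finger_gap: 0.583
t 50.7 pos [ 0.4984 -0.187   0.185 ] ang 3.6 F [ 0.7  0.8 -0.4] gap 49.8 q6 -0.63
shift tx,ty,tz [0.0972 0.0025 0.0018] yaw(cw+) -0.0024
```

```bash
python3 -m crank '[[0.05,0.045,0.0025,0.001,0],[0.05,0.05,0,0,0],[0.05,0,0,0,0],[0.05,0,0,0,0]]' 60 | grep -E 'tcp|force|gap'
python3 -m crank '[[0.012,0,0,0,0],[0.012,0,0,0,0],[0.012,0,0,0,0],[0.012,0,0,0,0],[0.012,0,0,0,0]]' 60 | grep -E 'tcp|force|gap'
python3 -m crank '[[0.012,0,0,-0.01,0],[0.012,0,0,-0.02,0],[0.012,0,0,-0.03,0],[0.012,0,0,-0.03,0],[0.012,0,0,-0.03,0]]' 60 | grep -E 'tcp|force|gap'
python3 -m crank '[[0.012,0,0,-0.03,0],[0.012,0,0,-0.03,0],[0.012,0,0,-0.03,0],[0.012,0,0,-0.03,0],[0.012,0,0,-0.02,0]]' 60 | grep -E 'tcp|force|gap'
python3 -c "
from h import *
plan(.48,.107,.0878,3.74)"
```

```text
tcp_pos: [0.5008, -0.1856, 0.0899]
force: [0.1, -1.5, 1.0]
finger_gap: 0.582
tcp_pos: [0.5021, -0.1877, 0.0937]
force: [-1.6, 0.8, 5.5]
finger_gap: 0.24
tcp_pos: [0.4962, -0.0708, 0.0937]
force: [-1.6, -12.5, 2.3]
finger_gap: 0.239
tcp_pos: [0.4865, 0.0717, 0.0937]
force: [-0.4, -10.0, 5.8]
finger_gap: 0.24
t 52.6 pos [0.4865 0.0717 0.0937] ang 3.87 F [ -0.4 -10.    5.8] gap 20.5 q6 -0.14
shift tx,ty,tz [ 0.0057 -0.0042 -0.0356] yaw(cw+) 0.0023
```

```bash
python3 -m crank '[[0.012,0,0,-0.01,0],[0.012,0,0,-0.01,0],[0.012,0,0,-0.006,0],[0.012,0,0,0,0]]' 60 | grep -E 'tcp|force|gap'
python3 -m crank '[[0.012,0,0,-0.004,0],[0.012,0,0,0,0]]' 60 | grep -E 'tcp|force|gap'
python3 -m crank '[[0.012,0,0,-0.003,0],[0.012,0,0,0,0]]' 60 | grep -E 'tcp|force|gap'
```

```text
tcp_pos: [0.4847, 0.0983, 0.0937]
force: [-0.4, 0.5, 7.5]
finger_gap: 0.24
tcp_pos: [0.4845, 0.1015, 0.0937]
force: [-1.8, -2.2, 6.9]
finger_gap: 0.238
tcp_pos: [0.4843, 0.1042, 0.0936]
force: [-0.7, -4.1, 7.8]
finger_gap: 0.242
```

```bash
python3 -m crank '[[0.012,0,0,-0.003,0],[0.012,0,0,0,0]]' 60 | grep -E 'tcp|force|gap'
python3 -m crank '[[0.012,0,0,-0.002,0],[0.012,0,0,0,0]]' 60 | grep -E 'tcp|force|gap'
python3 -m crank '[[0.012,0,0,-0.002,0],[0.012,0,0,0,0]]' 60 | grep -E 'tcp|force|gap'
```

```text
tcp_pos: [0.4841, 0.1071, 0.0936]
force: [-0.0, -4.5, 8.1]
finger_gap: 0.24
tcp_pos: [0.484, 0.109, 0.0937]
force: [-0.2, -5.2, 7.8]
finger_gap: 0.24
tcp_pos: [0.4839, 0.1109, 0.0937]
force: [-1.1, -5.9, 8.6]
finger_gap: 0.239
```

```bash
python3 -m crank '[[0.012,0,0,-0.003,0],[0.012,0,0,0,0]]' 60 | grep -E 'tcp|force|gap'
python3 -m crank '[[0.012,0,0,-0.003,0],[0.012,0,0,0,0]]' 60 | grep -E 'tcp|force|gap'
python3 - <<'E'
from h import *
s=snapshot('side'); cv2.imwrite('pics/s22.png',cv2.resize(s['image'][120:240,190:330],None,fx=5,fy=5))
t=snapshot('top'); cv2.imwrite('pics/t22.png',cv2.resize(t['image'][110:230,240:400],None,fx=5,fy=5))
E
```

```text
tcp_pos: [0.4836, 0.1141, 0.0936]
force: [-0.2, -3.8, 7.4]
finger_gap: 0.24
tcp_pos: [0.4834, 0.1171, 0.0937]
force: [-0.5, -4.2, 7.7]
finger_gap: 0.238
```

View pics/s22.png

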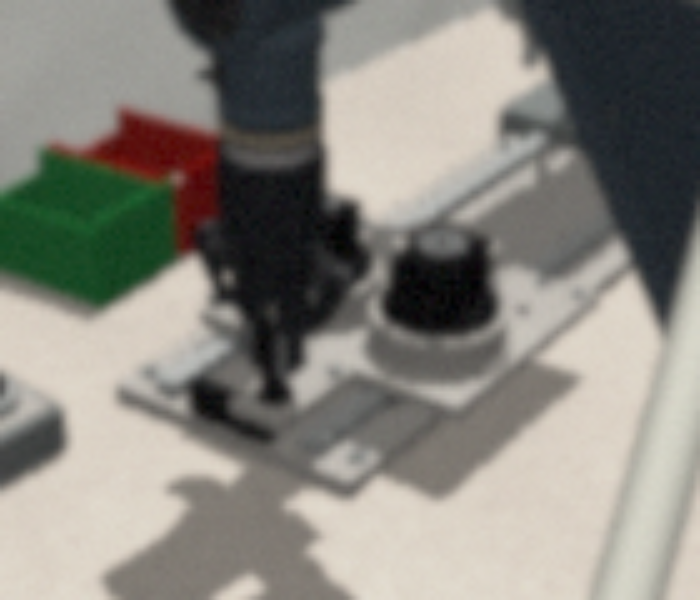

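View pics/t22.png

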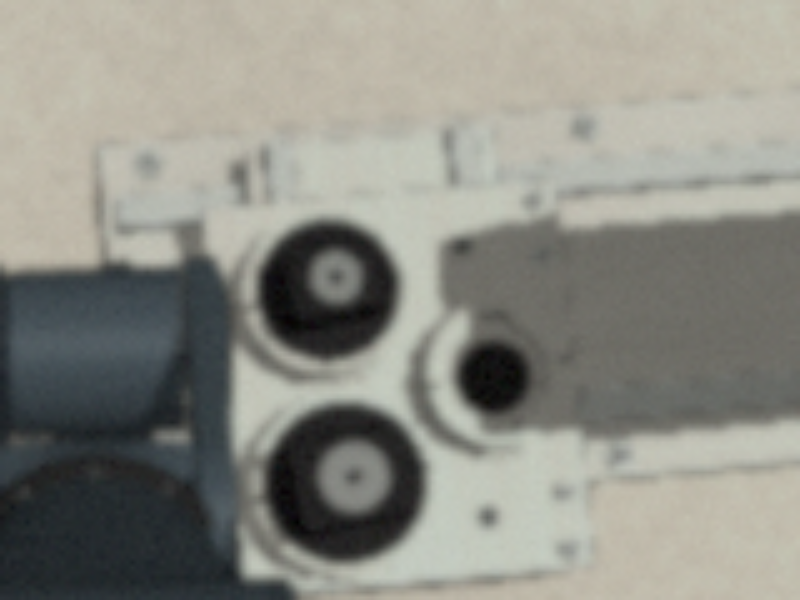

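```bash
python3 -m crank '[[0.012,0,0,-0.004,0],[0.012,0,0,-0.004,0],[0.012,0,0,0,0]]' 60 | grep -E 'tcp|force|gap'
python3 -m crank '[[0.012,0,0,-0.004,0],[0.012,0,0,-0.004,0],[0.012,0,0,0,0]]' 60 | grep -E 'tcp|force|gap'
```

```text
tcp_pos: [0.4829, 0.1253, 0.0937]
force: [-1.5, -3.7, 8.5]
finger_gap: 0.245
tcp_pos: [0.4823, 0.1334, 0.0937]
force: [-0.1, -2.6, 8.4]
finger_gap: 0.236
```

```bash
python3 - <<'E'
from h import *
t=snapshot('top'); 
for th in(90,110): print(blob(t,311,166,.157,th,9),blob(t,306,167,.157,th,9))
cv2.imwrite('pics/t23.png',cv2.resize(t['image'][110:230,240:400],None,fx=5,fy=5))
E
python3 -m crank '[[0.012,0,0,-0.005,0],[0.012,0,0,-0.005,0],[0.012,0,0,0,0]]' 60 | grep -E 'tcp|force|gap'
python3 -m crank '[[0.012,0,0,-0.005,0],[0.012,0,0,-0.005,0],[0.012,0,0,0,0]]' 60 | grep -E 'tcp|force|gap'
```

```text
(array([315.36, 164.69]), array([ 0.5468, -0.0361,  0.157 ]), 8716) (array([301.05, 165.35]), array([0.5457, 0.0033, 0.157 ]), 4915)
(array([315.57, 164.68]), array([ 0.5469, -0.0366,  0.157 ]), 8245) (array([300.86, 165.39]), array([0.5456, 0.0038, 0.157 ]), 3491)
tcp_pos: [0.4817, 0.1435, 0.0937]
force: [-0.8, -2.0, 7.7]
finger_gap: 0.238
tcp_pos: [0.4812, 0.1497, 0.0936]
force: [0.3, -19.3, 7.8]
finger_gap: 0.237
```

View pics/t23.png

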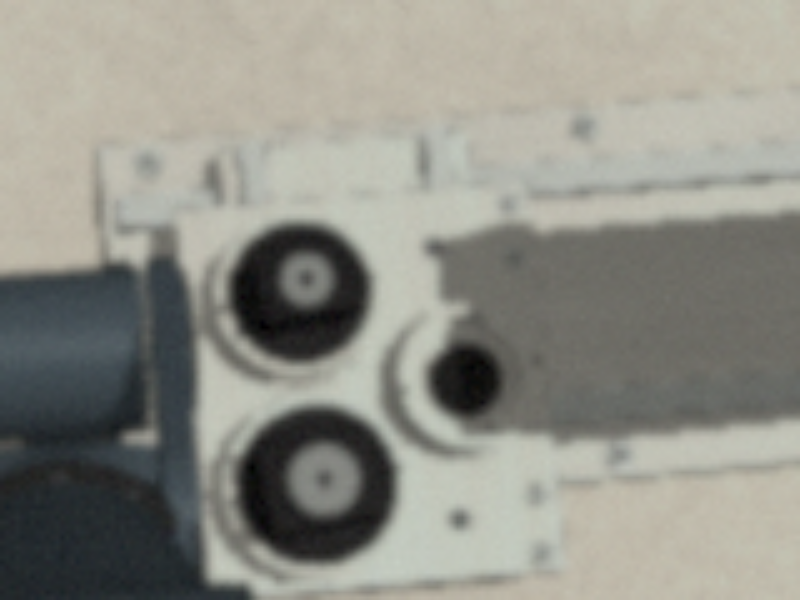

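```bash
python3 -m crank '[[0.05,0,0,0,0],[0.05,0,0,0,0],[0.05,0,0,0,0]]' 60 | grep -E 'tcp|force|gap'
python3 -m crank '[[0.05,-0.03,0,0,0],[0.05,-0.04,0,0,0],[0.05,-0.04,0,-0.02,0],[0.05,-0.03,0,-0.045,0],[0.05,0,0,-0.045,0]]' 60 | grep -E 'tcp|force|gap'
python3 -m crank '[[0.05,0,-0.01,-0.045,0],[0.05,0,-0.01,-0.045,0],[0.05,0,0,0,0]]' 60 | grep -E 'tcp|force|gap'
python3 - <<'E'
from h import *
t=snapshot('top'); s=snapshot('side'); cv2.imwrite('pics/t24.png',t['image'])
cv2.imwrite('pics/t24b.png',cv2.resize(t['image'][110:230,230:380],None,fx=5,fy=5,interpolation=2))
cv2.imwrite('pics/s24.png',cv2.resize(s['image'][100:280,160:330],None,fx=3.3,fy=3.3))
C=cloud(t)
a=np.radians(3.74)
for n,u,v in(('M',296,166),('L',300,206)):
    P=C[v-3:v+4,u-3:u+4,2]; print(n,np.nanmedian(P))
print('btn',np.median(C[130:133,219:222,2]))
k=(C[...,2]>.12)&(C[...,2]<.145)
for n,c in(('M',(.5457,.02)),('L',(.436,.012))):
    q=(np.hypot(C[...,0]-c[0],C[...,1]-c[1])<.06)&(C[...,2]>.14)&(C[...,2]<.18); Q=(C[q][:,:2]*1000).astype(np.float32); print(n,len(Q),np.median(C[q][:,2]),cv2.minAreaRect(Q))
plan(0.5,.2,.2)
E
```

```text
tcp_pos: [0.48, 0.1542, 0.0917]
force: [-0.4, -0.6, 0.2]
finger_gap: 0.582
tcp_pos: [0.4753, 0.2621, 0.2334]
force: [0.2, -0.4, -0.2]
finger_gap: 0.589
tcp_pos: [0.4443, 0.354, 0.2287]
force: [0.9, 0.1, -0.1]
finger_gap: 0.586
M 0.15867626743301244
L 0.15908210436254278
btn 0.06617633370549147
M 318 0.15590635269980324 ((545.093994140625, 19.67107391357422), (42.757652282714844, 57.265987396240234), 9.634477615356445)
L 482 0.15573740313104856 ((434.5718688964844, 12.83230972290039), (52.09819793701172, 69.85990142822266), 10.483119010925293)
t 56.95 pos [0.4456 0.3499 0.2283] ang 3.93 F [ 0.1 -0.2  0.1] gap 50.0 q6 0.4
shift tx,ty,tz [0.0283 0.044  0.1533] yaw(cw+) None
```

View pics/t24b.png

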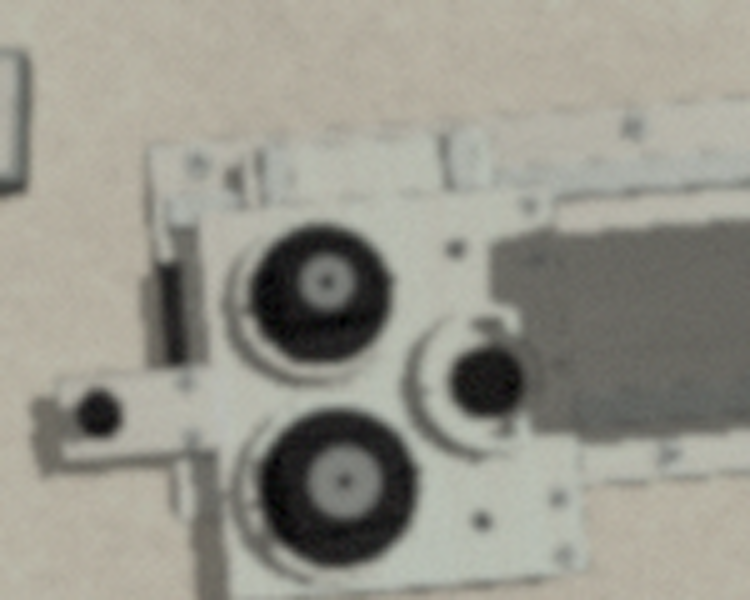

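View pics/s24.png

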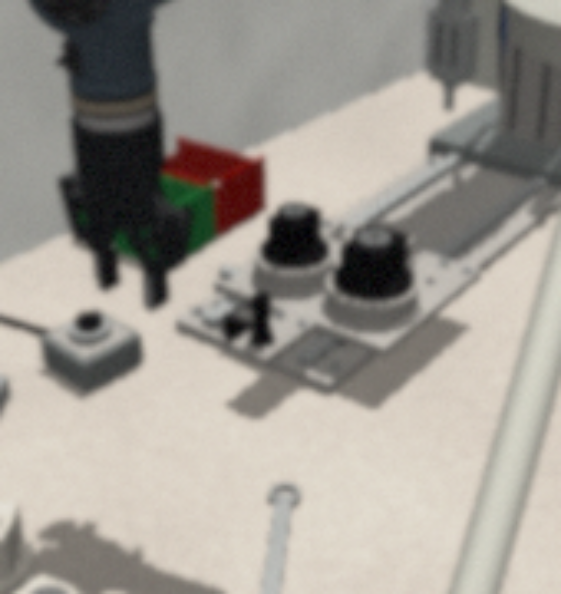

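View pics/t24.png

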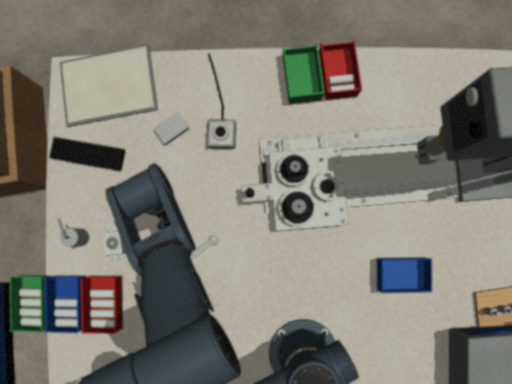

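```bash
python3 -c "
from station import manip
print(manip.sign_off())"
```

```text
the job is handed in; nothing more can be done
None
```

I handed the job in at about 57 s with no fault reported along the way. There is no verdict, so the results below are my own measurements.

**Housings found:** only the large and the medium black housings were on the table. The jaw gaps on their flats were 51 and 41.5 mm, which fits 52 and 42 mm. I saw no small housing anywhere and its nest stayed empty. I left the two white look-alikes alone.

**Locking:** I pushed each housing down and turned it clockwise about 83° until the stop pushed back.

**Welding:** I welded the large, then the medium. I pressed the start button to its bottom both times, with the button top at about 59 mm and 15–18 N for longer than 0.1 s.
- **Large:** my first placing looked about 2 mm off, so I shifted the plate before pressing.
- **Medium:** the side view put the tip about 1 mm off where I had reckoned it.
- **Accuracy:** by the images both middles were within about 1–2 mm of the horn's axis. The tip was partly hidden, so this could not be confirmed more closely than that.

**Last checks:**
- **Plate:** I pulled it back until the stop answered with 19 N. It was not quite at its stop when the job began.
- **Locks:** both housing tops measure about 156 mm high, against 157 expected when locked. Both are turned about 96° from the slots by vision. That is more than the 83° stop and probably measuring error, but clearly past the 62° needed.
- **Rest:** the start button is up and the arm is clear. The bin and block look unmoved; the wrench is partly hidden behind the arm, with its visible end in place. The arm stayed well clear of the horn.

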